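# Scrape the display shelf clean and refill it with rolls

## Task

Wipe every crust chip off the marble display shelf into the steel crumb trough along its far side, using the blue-handled scraper block and never touching the chips with the fingers. Only when the marble is clear, stand all the bread rolls from the baking sheet upright in one straight row centred on the brass line of the marble, side by side with gaps of less than a finger's breadth (2 cm). Leave the scraper back in its own compartment of the wooden caddy, sole down, and do not disturb the brush, the jar or the cup.

Things in the scene. Friction and masses are not known exactly. Their poses are not given: they have to be found in the camera images.
- shelf: Fixed marble display shelf, 220 mm (its x, depth) by 340 mm (its y, length), flat top 40 mm above the counter. Origin: centre of the underside; x points away from the robot to the trough, z up. A wooden rail 8 mm wide stands 8 mm above the marble along each short end (inner faces at y = +-162 mm). The near edge (x = -110 mm) and far edge (x = +110 mm) are open.
- shelf_line (a point): Middle of the flush brass line, 6 mm wide, that runs the whole length of the marble along the shelf's y at x = 0; this point is on the marble's top, 40 mm above the counter. Axes as the shelf's.
- shelf_trough (a point): Centre of the inner floor of the open steel crumb trough fixed along the shelf's far edge, 4 mm above the counter, 36 mm below the marble, 148 mm from the shelf's origin along its x. Inside it measures 76 mm (x) by 332 mm (y). Its other three walls rise 55 mm above the counter. Axes as the shelf's.
- scraper: Loose scraper block, about 160 g: white base with a steel-shod sole, 100 mm (its x) by 36 mm (its y) by 24 mm high, with an upright blue handle ridge on top, 80 mm (x) by 20 mm (y), from 24 to 70 mm above the sole. Same both ways round. Origin: centre of the sole; z up. It starts in its compartment of the caddy. Grip the ridge across its 20 mm thickness.
- caddy: Fixed open wooden caddy, 142 mm (its x) by 120 mm (its y), walls 20 mm high and 5 mm thick, floor 4 mm thick. A wall along x splits it into two compartments: the scraper's on the -y side, the brush's on the +y side. Origin: centre of the underside; z up.
- caddy_slot (a point): Centre of the floor of the scraper's compartment, 4 mm above the counter; axes as the caddy's. Inside the compartment measures 132 mm (x) by 52 mm (y), 16 mm deep.
- sheet: Fixed aluminium baking sheet, 200 by 200 mm, 4 mm thick, on which the rolls start. Origin: centre of the underside.
- roll0: Round crusty bread roll, 57 mm across, 46 mm high with a domed top (the side is upright and firm up to 40 mm), about 70 g. Origin: centre of its flat underside; z up. Three or four of the four rolls are present (None from the start means absent).
- roll1: Round crusty bread roll, 57 mm across, 46 mm high with a domed top (the side is upright and firm up to 40 mm), about 70 g. Origin: centre of its flat underside; z up. Three or four of the four rolls are present (None from the start means absent).
- roll2: Round crusty bread roll, 57 mm across, 46 mm high with a domed top (the side is upright and firm up to 40 mm), about 70 g. Origin: centre of its flat underside; z up. Three or four of the four rolls are present (None from the start means absent).
- roll3: Round crusty bread roll, 57 mm across, 46 mm high with a domed top (the side is upright and firm up to 40 mm), about 70 g. Origin: centre of its flat underside; z up. Three or four of the four rolls are present (None from the start means absent).
- chip0: Hard loose chip of crust, 30 by 24 mm and 10 mm thick, about 12 g, lying on the marble at the start. Origin: centre of its underside. Three to six of the six chips are present (None from the start means absent).
- chip1: Hard loose chip of crust, 30 by 24 mm and 10 mm thick, about 12 g, lying on the marble at the start. Origin: centre of its underside. Three to six of the six chips are present (None from the start means absent).
- chip2: Hard loose chip of crust, 30 by 24 mm and 10 mm thick, about 12 g, lying on the marble at the start. Origin: centre of its underside. Three to six of the six chips are present (None from the start means absent).
- chip3: Hard loose chip of crust, 30 by 24 mm and 10 mm thick, about 12 g, lying on the marble at the start. Origin: centre of its underside. Three to six of the six chips are present (None from the start means absent).
- chip4: Hard loose chip of crust, 30 by 24 mm and 10 mm thick, about 12 g, lying on the marble at the start. Origin: centre of its underside. Three to six of the six chips are present (None from the start means absent).
- chip5: Hard loose chip of crust, 30 by 24 mm and 10 mm thick, about 12 g, lying on the marble at the start. Origin: centre of its underside. Three to six of the six chips are present (None from the start means absent).
- brush: Bystander: pastry brush, 125 mm long, lying in the other compartment of the caddy, under 30 mm high. Leave alone.
- jar: Bystander: amber jar, 68 mm across, 62 mm high, standing on the counter. Origin: centre of its underside. Leave alone.
- cup: Bystander: blue cup without a handle, 72 mm across, 62 mm high, on the counter. Origin: centre of its underside. Leave alone.
Not all that is in view belongs to the job. Several things look just like the scraper: the one meant starts farthest to the robot's right.

How it is judged (in metres and radians):
On the way, in this order (a step that is already met when the one before it is completed fails the run):
1. the scraper's sole is set down on the marble (x of scraper in the frame of shelf between -0.12 and 0.12 m and y of scraper in the frame of shelf between -0.17 and 0.17 m and z of scraper in the frame of shelf between 0.034 and 0.046 m), for 0.2 s.
2. every chip lies in the crumb trough (x of chip0 in the frame of shelf_trough between -0.042 and 0.042 m and y of chip0 in the frame of shelf_trough between -0.17 and 0.17 m and z of each of chip0, chip1, chip2, chip3, chip4, chip5 in the frame of shelf_trough below 0.033 m and x of chip1 in the frame of shelf_trough between -0.042 and 0.042 m and y of chip1 in the frame of shelf_trough between -0.17 and 0.17 m and x of chip2 in the frame of shelf_trough between -0.042 and 0.042 m and y of chip2 in the frame of shelf_trough between -0.17 and 0.17 m and x of chip3 in the frame of shelf_trough between -0.042 and 0.042 m and y of chip3 in the frame of shelf_trough between -0.17 and 0.17 m and x of chip4 in the frame of shelf_trough between -0.042 and 0.042 m and y of chip4 in the frame of shelf_trough between -0.17 and 0.17 m and x of chip5 in the frame of shelf_trough between -0.042 and 0.042 m and y of chip5 in the frame of shelf_trough between -0.17 and 0.17 m), for 0.2 s.
At the end, for the whole second after the job is handed in: All chips in the trough, below the marble's top; scraper in its compartment, sole down (7 mm, 0.17 rad); every roll upright on the marble, at rest, within 16 mm of the brass line, in one unbroken row (neighbours' centres within 84 mm); brush, jar and cup within 30 mm of their start (all of step 2 and x of scraper in the frame of caddy_slot between -0.018 and 0.018 m and y of scraper in the frame of caddy_slot between -0.01 and 0.01 m and z of scraper in the frame of caddy_slot below 0.007 m and angle between each of scraper, roll0, roll1, roll2, roll3's own z axis and vertical below 0.12 rad and angle between the x axis of scraper and the x axis of caddy, either way round below 0.17 rad and x of roll0 in the frame of shelf between -0.016 and 0.016 m and y of roll0 in the frame of shelf between -0.14 and 0.14 m and z of roll0 in the frame of shelf between 0.034 and 0.046 m and linear speed of each of roll0, roll1, roll2, roll3 below 0.02 m/s and x of roll1 in the frame of shelf between -0.016 and 0.016 m and y of roll1 in the frame of shelf between -0.14 and 0.14 m and z of roll1 in the frame of shelf between 0.034 and 0.046 m and x of roll2 in the frame of shelf between -0.016 and 0.016 m and y of roll2 in the frame of shelf between -0.14 and 0.14 m and z of roll2 in the frame of shelf between 0.034 and 0.046 m and x of roll3 in the frame of shelf between -0.016 and 0.016 m and y of roll3 in the frame of shelf between -0.14 and 0.14 m and z of roll3 in the frame of shelf between 0.034 and 0.046 m and (horizontal distance between roll0 and roll1 below 0.084 m or horizontal distance between roll0 and roll2 below 0.084 m or horizontal distance between roll0 and roll3 below 0.084 m) and (horizontal distance between roll1 and roll0 below 0.084 m or horizontal distance between roll1 and roll2 below 0.084 m or horizontal distance between roll1 and roll3 below 0.084 m) and (horizontal distance between roll2 and roll0 below 0.084 m or horizontal distance between roll2 and roll1 below 0.084 m or horizontal distance between roll2 and roll3 below 0.084 m) and (horizontal distance between roll3 and roll0 below 0.084 m or horizontal distance between roll3 and roll1 below 0.084 m or horizontal distance between roll3 and roll2 below 0.084 m) and (horizontal distance between any of roll0, roll1 and roll2 below 0.084 m or horizontal distance between any of roll0, roll1 and roll3 below 0.084 m) and (horizontal distance between any of roll0, roll2 and roll1 below 0.084 m or horizontal distance between any of roll0, roll2 and roll3 below 0.084 m) and (horizontal distance between any of roll0, roll3 and roll1 below 0.084 m or horizontal distance between any of roll0, roll3 and roll2 below 0.084 m) and distance of each of brush, jar, cup from where it was at the start of the episode below 0.03 m); the robot touches nothing.
It fails at once if the fingers touch a chip (contact force between the fingers and chip0 above 0.5 N or contact force between the fingers and chip1 above 0.5 N or contact force between the fingers and chip2 above 0.5 N or contact force between the fingers and chip3 above 0.5 N or contact force between the fingers and chip4 above 0.5 N or contact force between the fingers and chip5 above 0.5 N).
It fails at once if a roll is set on the marble while a chip is not yet in the trough (((x of roll0 in the frame of shelf between -0.1 and 0.1 m and y of roll0 in the frame of shelf between -0.16 and 0.16 m and z of roll0 in the frame of shelf between 0.034 and 0.06 m) or (x of roll1 in the frame of shelf between -0.1 and 0.1 m and y of roll1 in the frame of shelf between -0.16 and 0.16 m and z of roll1 in the frame of shelf between 0.034 and 0.06 m) or (x of roll2 in the frame of shelf between -0.1 and 0.1 m and y of roll2 in the frame of shelf between -0.16 and 0.16 m and z of roll2 in the frame of shelf between 0.034 and 0.06 m) or (x of roll3 in the frame of shelf between -0.1 and 0.1 m and y of roll3 in the frame of shelf between -0.16 and 0.16 m and z of roll3 in the frame of shelf between 0.034 and 0.06 m)) and z of any of chip0, chip1, chip2, chip3, chip4, chip5 in the frame of shelf_trough above 0.034 m).
It fails at once if the brush, jar or cup is disturbed (distance of any of brush, jar, cup from where it was at the start of the episode above 0.03 m or angle between any of jar, cup's own z axis and vertical above 0.5 rad).
Of roll0, roll1, roll2, roll3 only 3 to 4 are there at a start; the rules pass over those that are not, and their reading is None.
Of chip0, chip1, chip2, chip3, chip4, chip5 only 3 to 6 are there at a start; the rules pass over those that are not, and their reading is None.
At some moment in a run one of roll0, roll1, roll2, roll3 may be knocked a few centimetres aside while the robot is not near it.
Once in a run the grip may slacken for a moment while it holds something.
It also fails if it takes over 210 s, if anything falls off the work surface, if the arm or the gripper's body presses on something with over 40 N, if the wrist force passes 120 N, or if a joint passes its speed limit or range.

## Robot

A 6-joint arm with a two-finger parallel gripper is mounted at the origin on the work surface. World frame = base frame: x ahead of the robot, y to its left, z up, the work surface at z = 0. Lengths are in m, angles in degrees, forces in N, time in s.
With the tool pointing down it reaches from about 0.35 to 0.8 m from the base axis. Payload 7.3 kg.
Tool frame: the origin (TCP) lies at the centre of the arm's flange, where the gripper is bolted on; the fingertips stand 173 mm ahead of it and the grasp point (between the pads) lies 155 mm ahead of it; z points along the fingers, y is the direction in which the jaws open and shut (so a half turn about z gives the same grasp; the last joint's range is limited). The gripper opens to 85 mm and grips with 20 to 120 N. Pads are 22 mm wide; open, the fingers measure 114 mm over their backs; the gripper's body (76 mm by 85 mm) begins 54 mm behind the grasp point. The pads swing forward as they close: fully open they stand 13 mm farther back than shut.
Start: joints at [66.062, 19.595, 87.324, -0, 73.075, -8.365], TCP at [0.141, 0.506, 0.405] pointing down, gripper open.
Joint ranges: [-145.02, 145.02], [-44.19, 115.74], [2.07, 154.8], [-57.11, 237.11], [16.16, 152.29], [-177.93, 177.93]. Speed limits (degrees/s): [147.25, 147.25, 180, 180, 180, 180].

## Interface

Orientations are given as a 3x3 rotation matrix whose columns are the frame's x, y, z axes.
In Python, from station import robot, get_image, camera_model gives the robot as it stands.
- The arm moves only by the tool servo_tool, never from a script. Its argument "steps" is one flat list of numbers, 4 for each row, row after row: the shift along the world's x, y, z in units of 80 mm (1.0 is 80 mm), then the turn about the world's z in units of 360 degrees (1.0 is 360 degrees). A call has 1 to 12 rows; each row is the pose to reach, as a shift and turn from the pose measured when the call began, turning the shorter way round; what a row does not reach only later rows make up. A row lasts 1/12 s, in which the tool goes at most 41.7 mm and 7.16 degrees, less where a joint would pass 70% of its speed; a pose out of reach is approached as far as the arm can. A call with a number of a shift or a turn outside -1 to 1 is refused whole. A call with a gripper value outside its range is refused whole. "grip" is the opening, from 0 (shut) to 1 (fully open), set as the call begins (left out, the last holds). The fingers move at their own pace and stop on an object; "newtons" is the grip in N (left out, the last holds). Time passes only in rows, so rows that repeat a pose let the fingers close. It gives the time, the measured TCP pose, the force and the opening at its end, in the units of the state.
- robot.observe(): the state, without advancing time (a new reading comes with each control period).
- get_image(name): name is "side" or "top"; returns the picture (420x560x3 uint8, red, green, blue); there is no depth.
- camera_model(name): a dict with "vfov" (degrees; the focal length in pixels is half the picture's height over the tangent of half this angle, whatever the lens; pixels are square), "cx", "cy" (the principal point, pixels), "world_from_camera" (4x4, takes a point from camera to world coordinates). Camera axes: x right, y up, looking along -z (the intrinsics and any distortion apply to the point x, -y, -z); pixel columns grow to the right and rows downward; lengths in m; the calibration is good to about 2 mm. A picture is of the moment at which its call begins. camera_model takes no time and is no camera call.
- robot.job_done(): hands the job in, once; it reports no verdict.
The state is a dict: "t": time; "joint_pos": joint angles; "qd": joint speeds; "tau": joint torques, N m; "position": TCP position; "orientation": TCP orientation; "wrist_force": force on the tool from outside, world axes, zero at the start; "wrist_torque": the same for the moment, N m; "grip_width": opening from 0.0 (shut) to 1.0 (fully open).
Only numpy, scipy, OpenCV 4.12 (cv2) and the standard library are available. Lean on these libraries where they do the work, as an engineer would, in place of code of your own. Each camera call takes 0.05 s, during which the arm holds its last target.

## Working session

There is one attempt and no reset: what is moved stays moved. The work goes in short steps, Python scripts to look and compute and a tool call to move; the robot and the scene stay as the last step left them, time stands still between calls to the robot, and variables do not carry over. Pictures are saved under pics/ and viewed, and the job is handed in when it is done.

Besides the shell and the picture viewer there is one more tool, called after "Call:" as name(argument=value, ...) on one line, values as JSON. servo_tool: Moves the arm, as the interface text tells. Shifts and turns lie within -1 to 1; 1 stands for 80 mm of shift or 360 degrees of turn. Its arguments: {"type":"object","properties":{"steps":{"type":"array","items":{"type":"number","minimum":-1,"maximum":1}},"grip":{"type":"number"},"newtons":{"type":"number"}},"required":["steps"]}

```bash
ls; mkdir -p pics; python3 - <<'E'
from station import robot, get_image, camera_model
import cv2
print(robot.observe())
for n in("side","top"):
    cv2.imwrite(f"pics/{n}0.png",get_image(n)[:,:,::-1]); print(camera_model(n))
E
```

```text
pics
{'t': 0.0, 'joint_pos': array([ 6.60589881e+01,  1.96355752e+01,  8.73771451e+01,  3.63040039e-04,
        7.30751657e+01, -8.36530904e+00]), 'qd': array([ 0.08176414, -0.01527462, -0.016308  ,  0.07689152, -0.05906009,
        0.04126828]), 'tau': array([-3.55647740e-05, -4.33673143e+01, -2.46014178e+01, -1.47492806e-04,
        7.68512691e-03,  6.01370218e-06]), 'position': array([0.14089012, 0.5055973 , 0.40403408]), 'orientation': array([[-9.63275951e-01,  2.68512659e-01, -6.27990477e-04],
       [ 2.68513295e-01,  9.63274962e-01, -1.39946882e-03],
       [ 2.29152409e-04, -1.51669845e-03, -9.99998824e-01]]), 'wrist_force': array([-0.134169  ,  0.50624391,  0.15031953]), 'wrist_torque': array([ 0.01450233,  0.00986218, -0.02286371]), 'grip_width': 1.003733523284417}
{'vfov': 57.76299350975664, 'cx': 279.51907344882954, 'cy': 208.09378969729786, 'world_from_camera': array([[-0.98710714,  0.08716408, -0.13424574,  0.37502076],
       [-0.15938265, -0.61239971,  0.77431503,  0.92325942],
       [-0.01471959,  0.78572834,  0.61839657,  0.76760026],
       [ 0.        ,  0.        ,  0.        ,  1.        ]])}
{'vfov': 44.035499154225114, 'cx': 281.32016328631573, 'cy': 205.10847231829644, 'world_from_camera': array([[-0.01981446,  0.99163648, -0.12753226,  0.35953181],
       [-0.99973226, -0.0181266 ,  0.01438193,  0.0156258 ],
       [ 0.01194992,  0.12778309,  0.99173015,  1.32487926],
       [ 0.        ,  0.        ,  0.        ,  1.        ]])}
```

View pics/side0.png

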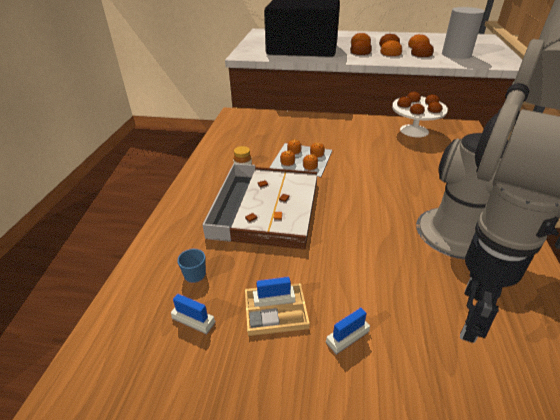

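View pics/top0.png

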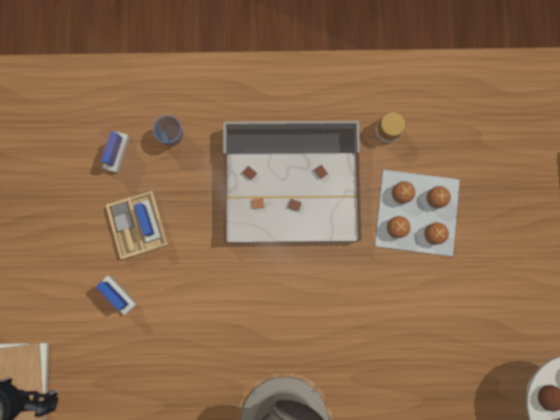

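```bash
cat > h.py <<'E'
import numpy as np, cv2
from station import robot, get_image, camera_model
def K(n):
    m=camera_model(n); f=210/np.tan(np.radians(m['vfov']/2)); return f,m['cx'],m['cy'],m['world_from_camera']
def ray(n,u,v,z):
    f,cx,cy,T=K(n); d=T[:3,:3]@np.array([(u-cx)/f,-(v-cy)/f,-1]); o=T[:3,3]
    return (o+d*(z-o[2])/d[2])
def proj(n,p):
    f,cx,cy,T=K(n); q=T[:3,:3].T@(np.array(p)-T[:3,3]); return cx+f*q[0]/-q[2], cy-f*q[1]/-q[2]
def snap(n,name,crop=None,s=1):
    im=get_image(n); b=im[:,:,::-1].copy()
    if crop: x0,y0,x1,y1=crop; b=cv2.resize(b[y0:y1,x0:x1],None,fx=s,fy=s,interpolation=cv2.INTER_CUBIC)
    cv2.imwrite(f"pics/{name}.png",b); return im
def blobs(mask,amin=8):
    n,l,st,c=cv2.connectedComponentsWithStats(mask.astype(np.uint8))
    return [(c[i],st[i][4],l==i) for i in range(1,n) if st[i][4]>=amin]
E
python3 - <<'E'
from h import *
im=cv2.imread('pics/top0.png'); 
cv2.imwrite('pics/a.png',cv2.resize(im[110:265,210:370],None,fx=5*.74,fy=5*.74,interpolation=cv2.INTER_CUBIC))
cv2.imwrite('pics/b.png',cv2.resize(im[100:330,80:200],None,fx=2.5,fy=2.5,interpolation=cv2.INTER_CUBIC))
im=cv2.imread('pics/side0.png'); 
cv2.imwrite('pics/c.png',cv2.resize(im[130:345,160:340],None,fx=2.7,fy=2.7,interpolation=cv2.INTER_CUBIC))
E
```

```text
(no output)
```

View pics/a.png

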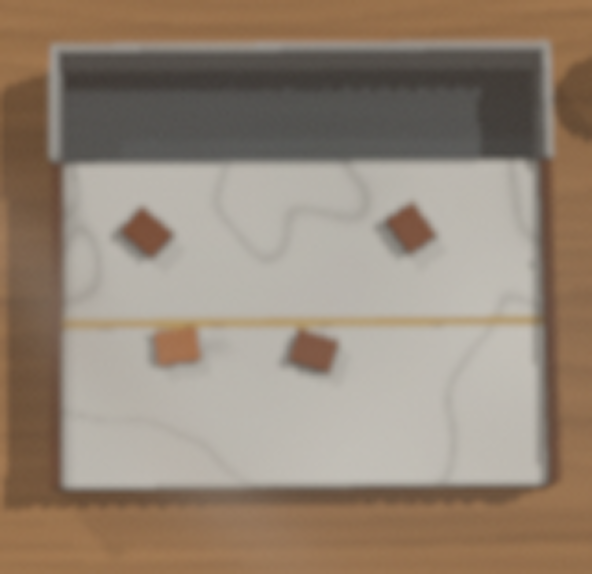

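View pics/b.png

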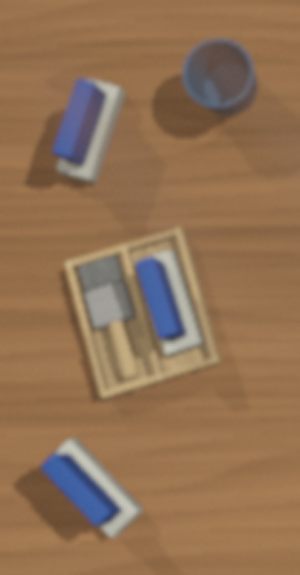

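View pics/c.png

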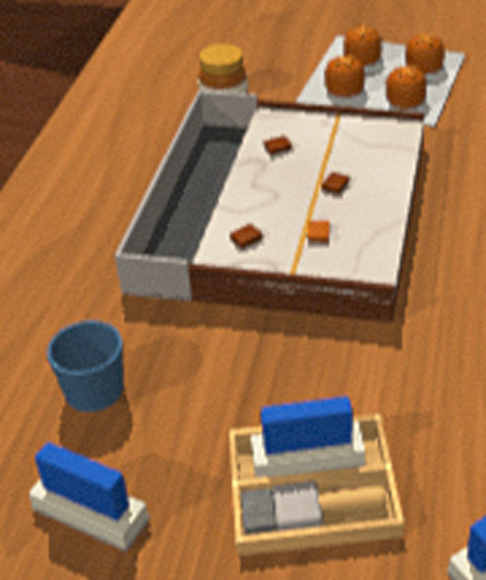

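```bash
python3 - <<'E'
from h import *
s=3.7
for u,v,z,l in [(62,160,.04,'far L'),(540,160,.04,'far R'),(62,487,.04,'nearL'),(545,485,.04,'nearR'),(64,324,.04,'lineL'),(540,320,.04,'lineR')]:
    print(l,ray('top',210+(u+.5)/s-.5,110+(v+.5)/s-.5,z).round(4))
print('caddy')
C=[]
for u,v in [(66,262),(182,228),(218,360),(102,398)]:
    p=ray('top',80+u/2.5-.3,100+v/2.5-.3,.02); C.append(p); print(p.round(4))
C=np.array(C);print('centre',C.mean(0),'xaxis',np.degrees(np.arctan2(*( (C[0]+C[1]-C[2]-C[3])[[1,0]]))),'yaxis',np.degrees(np.arctan2(*( (C[0]+C[3]-C[2]-C[1])[[1,0]]))))
print(np.linalg.norm(C[0]-C[1]),np.linalg.norm(C[1]-C[2]))
for n in('top','side'):
    im=cv2.imread(f'pics/{n}0.png').astype(int);B,G,R=im[...,0],im[...,1],im[...,2]
    print(n,'blue')
    for c,a,m in blobs((B>R+50)&(B>G+50),60):
        r=cv2.minAreaRect(np.argwhere(m)[:,::-1].astype(np.float32)); print(c.round(1),a,r)
        ctr=c; d=np.deg2rad
        if n=='top': print(ray('top',*c,.07 if n=='top' else .05).round(4),'@z.074',ray('top',*c,.074).round(4))
hsv=cv2.cvtColor(cv2.imread('pics/top0.png'),cv2.COLOR_BGR2HSV)
H,S,V=cv2.split(hsv)
reg=np.zeros_like(H);reg[160:240,229:356]=1
print('chips')
for c,a,m in blobs((S>95)&(reg>0)&(abs(np.arange(420)[:,None]-197)>2),10): print(c.round(1),a,ray('top',*c,.05).round(3))
reg[:]=0;reg[174:252,380:458]=1
print('rolls')
for c,a,m in blobs((S>110)&(reg>0),30): print(c.round(1),a,ray('top',*c,.035).round(3))
hs=cv2.cvtColor(cv2.imread('pics/side0.png'),cv2.COLOR_BGR2HSV);H,S,V=cv2.split(hs)
reg=np.zeros_like(H);reg[138:172,270:335]=1
for c,a,m in blobs((S>120)&(reg>0),30): print('side',c.round(1),a,ray('side',*c,.03).round(3))
E
```

```text
far L [0.6602 0.133  0.04  ]
far R [ 0.6546 -0.1937  0.04  ]
nearL [0.4373 0.1344 0.04  ]
nearR [ 0.4324 -0.1885  0.04  ]
lineL [0.5471 0.1324 0.04  ]
lineR [ 0.5441 -0.1894  0.04  ]
caddy
[0.537  0.4389 0.02  ]
[0.5696 0.3225 0.02  ]
[0.4352 0.285  0.02  ]
[0.3996 0.4    0.02  ]
centre [0.48533517 0.36158741 0.02      ] xaxis 15.69812242194024 yaxis 106.44395880925786
0.12082944609570517 0.13955651997316063
top blue
[106.1 155.2] 76 ((106.79312133789062, 154.51724243164062), (6.313641548156738, 14.112845420837402), 21.801406860351562)
[0.6524 0.4255 0.07  ] @z.074 [0.6515 0.4242 0.074 ]
[142.8 218.8] 239 ((142.70001220703125, 218.6000213623047), (30.674089431762695, 7.905693531036377), 71.56504821777344)
[0.4937 0.3334 0.07  ] @z.074 [0.4933 0.3324 0.074 ]
[110.6 295.2] 277 ((110.49896240234375, 295.0321960449219), (31.917251586914062, 8.708849906921387), 46.84760665893555)
[0.3126 0.407  0.07  ] @z.074 [0.3128 0.4057 0.074 ]
side blue
[273.3 286.8] 545 ((273.5299987792969, 286.7099609375), (16.82914161682129, 32.80975341796875), 81.8698959350586)
[188.6 306.8] 493 ((189.3711395263672, 307.1649475097656), (37.36473846435547, 16.24553871154785), 23.96249008178711)
[348.4 323.4] 475 ((349.0384216308594, 323.8077392578125), (15.808954238891602, 39.66106414794922), 56.3099365234375)
chips
[249.1 172.4] 73 [0.607 0.076 0.05 ]
[320.3 171.1] 69 [ 0.607 -0.102  0.05 ]
[257.2 203.3] 80 [0.529 0.057 0.05 ]
[294.1 204.4] 71 [ 0.525 -0.034  0.05 ]
rolls
[447.8 174.8] 58 [ 0.595 -0.426  0.035]
[403.3 191.8] 328 [ 0.554 -0.311  0.035]
[438.4 196.6] 343 [ 0.54  -0.399  0.035]
[398.2 226.6] 339 [ 0.466 -0.294  0.035]
[456.3 238.7] 66 [ 0.433 -0.438  0.035]
[436.4 233. ] 348 [ 0.448 -0.389  0.035]
[389.2 250.3] 53 [ 0.407 -0.269  0.035]
side [303.6 151.1] 1415 [ 0.5   -0.365  0.03 ]
side [285.1 170.2] 51 [ 0.55 -0.22  0.03]
```

Call:
servo_tool(steps=[0.44,-0.21,0,0.02,0.88,-0.43,0,0.04,0.88,-0.43,0,0.06,0.88,-0.43,0,0.08,0.88,-0.43,0,0.089,0.88,-0.43,0,0.089], grip=0.6)

```text
t: 0.6
position: [0.2116, 0.471, 0.4037]
orientation: [[-0.958, -0.286, -0.0], [-0.286, 0.958, -0.002], [0.001, -0.002, -1.0]]
wrist_force: [0.7, -0.4, 0.1]
grip_width: 0.599
```

Call:
servo_tool(steps=[0.44,-0.21,0,0,0.88,-0.43,0,0,0.88,-0.43,0,0])

```text
t: 0.85
position: [0.2862, 0.4346, 0.4034]
orientation: [[-0.96, -0.279, 0.002], [-0.279, 0.96, -0.004], [-0.001, -0.004, -1.0]]
wrist_force: [0.3, -0.9, 0.5]
grip_width: 0.597
```

Call:
servo_tool(steps=[0.44,-0.21,0,0,0.88,-0.43,0,0,0.88,-0.43,0,0])

```text
t: 1.1
position: [0.3612, 0.3978, 0.4029]
orientation: [[-0.962, -0.272, 0.004], [-0.272, 0.962, -0.005], [-0.003, -0.006, -1.0]]
wrist_force: [0.6, -0.4, -0.3]
grip_width: 0.599
```

Call:
servo_tool(steps=[0.44,-0.2,-0.2,0,0.83,-0.4,-0.5,0,0.83,-0.4,-0.5,0])

```text
t: 1.35
position: [0.4304, 0.3636, 0.3593]
orientation: [[-0.964, -0.267, 0.002], [-0.267, 0.964, -0.009], [0.001, -0.009, -1.0]]
wrist_force: [0.1, -0.6, -0.5]
grip_width: 0.598
```

Call:
servo_tool(steps=[0.4,-0.2,-0.4,0,0.75,-0.4,-0.8,0,0.75,-0.4,-0.8,0,0.75,-0.4,-0.8,0])

```text
t: 1.68
position: [0.4911, 0.3303, 0.2919]
orientation: [[-0.965, -0.262, -0.004], [-0.262, 0.965, -0.012], [0.007, -0.01, -1.0]]
wrist_force: [-0.4, 0.8, -0.4]
grip_width: 0.601
```

```bash
python3 - <<'E'
from h import *
s=robot.observe(); R=s['orientation'];p=s['position'];print(p.round(4),np.degrees(np.arctan2(R[1,1],R[0,1])))
snap('top','t1',(80,130,240,290),3.7);snap('side','s1',(160,180,360,380),3)
print('tip proj',proj('top',p+R[:,2]*.155),proj('side',p+R[:,2]*.155))
for z in(.05,.055,.06):print(ray('side',273.3,286.8,z))
E
```

```text
[0.4911 0.3303 0.2919] 105.20737264443392
tip proj (np.float64(137.51883511811278), np.float64(217.15692842325794)) (np.float64(275.1682826252778), np.float64(261.39148996140227))
[0.49669043 0.33021581 0.05      ]
[0.49584267 0.33434794 0.055     ]
[0.49499492 0.33848007 0.06      ]
```

View pics/t1.png

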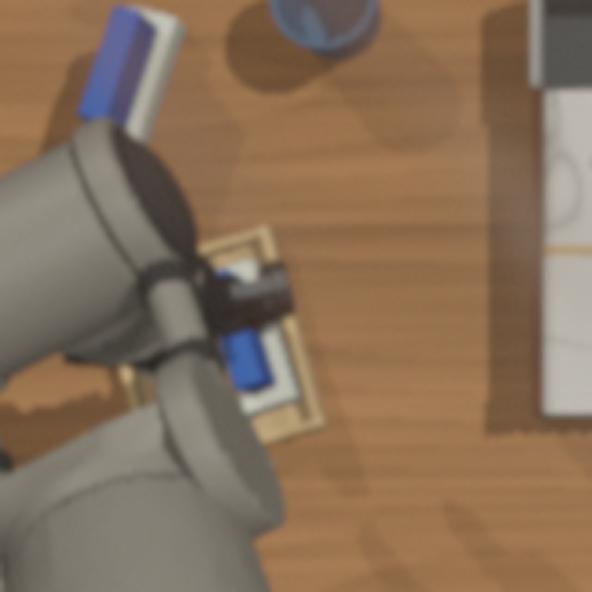

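View pics/s1.png

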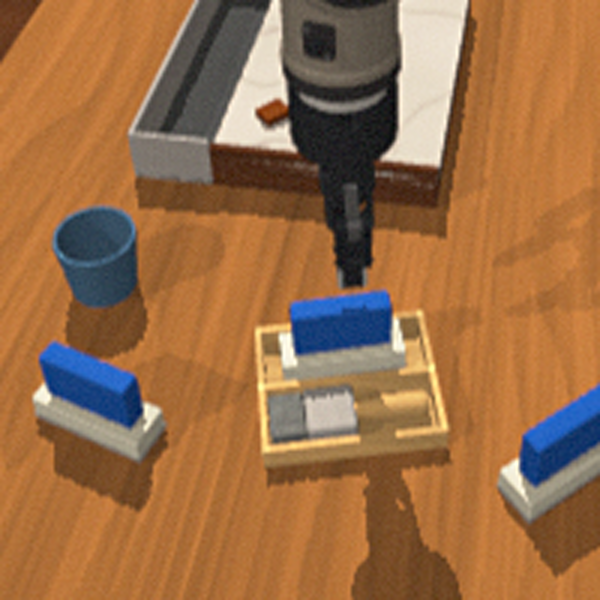

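Call:
servo_tool(steps=[0.05,0.02,-0.3,0.002,0.05,0.02,-0.7,0.002,0.05,0.02,-1.0,0.002,0.05,0.02,-1.0,0.002,0.05,0.02,-1.0,0.002,0.05,0.02,-1.0,0.002])

```text
t: 2.28
position: [0.4939, 0.3349, 0.2181]
orientation: [[-0.961, -0.278, 0.004], [-0.278, 0.961, -0.007], [-0.002, -0.007, -1.0]]
wrist_force: [-0.1, -0.9, 1.0]
grip_width: 0.599
```

Call:
servo_tool(steps=[0,0,0,0,0,0,0,0,0,0,0,0,0,0,0,0,0,0,0,0,0,0,0,0], grip=0.0, newtons=80)

```text
t: 2.78
position: [0.4944, 0.3353, 0.2205]
orientation: [[-0.961, -0.278, 0.007], [-0.278, 0.961, -0.005], [-0.006, -0.006, -1.0]]
wrist_force: [-1.1, 0.9, 8.3]
grip_width: 0.218
```

```bash
python3 - <<'E'
from h import *
s=robot.observe(); R=s['orientation'];p=s['position'];print(p.round(4),np.degrees(np.arctan2(R[1,1],R[0,1])),s['grip_width'],s['wrist_force'])
snap('side','s2',(160,180,360,380),3)
E
```

```text
[0.4944 0.3353 0.2205] 106.13845382392515 0.2176232230690806 [-1.12337581  0.92020378  8.27280303]
```

View pics/s2.png

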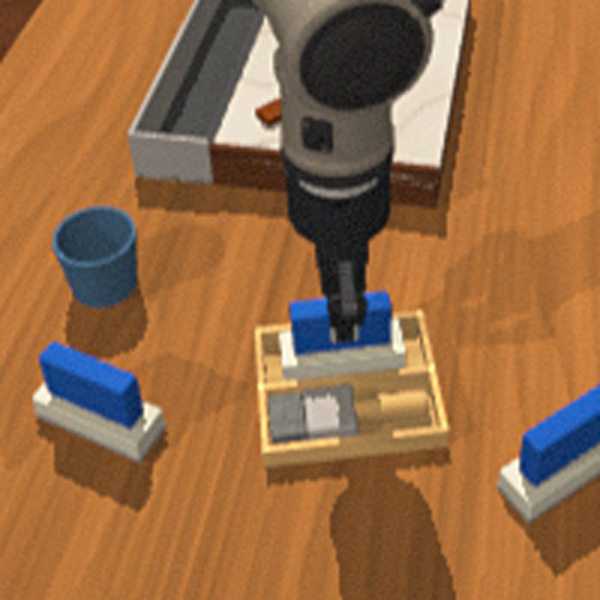

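Call:
servo_tool(steps=[0,0,0.3,0,0,0,0.6,0,0,0,1.0,0,0,0,1.0,0,0,0,1,0])

```text
t: 3.25
position: [0.4947, 0.3354, 0.3029]
orientation: [[-0.961, -0.278, 0.011], [-0.278, 0.961, -0.002], [-0.01, -0.005, -1.0]]
wrist_force: [-0.5, 0.2, -2.0]
grip_width: 0.216
```

Call:
servo_tool(steps=[0,0,0.2,-0.02,0,0,0.4,-0.04,0,0,0.6,-0.06,0,-0.2,0.6,-0.08,0,-0.4,0.6,-0.1,0,-0.6,0.6,-0.12,0,-0.8,0.6,-0.14,0,-1,0.6,-0.15,0,-1,0.6,-0.15])

```text
t: 4.0
position: [0.4944, 0.2531, 0.3494]
orientation: [[-0.786, 0.618, 0.001], [0.618, 0.786, -0.013], [-0.009, -0.009, -1.0]]
wrist_force: [0.4, 0.9, -1.4]
grip_width: 0.219
```

```bash
python3 - <<'E'
from h import *
s=robot.observe(); R=s['orientation'];p=s['position'];print(p.round(4),np.degrees(np.arctan2(R[1,1],R[0,1])),s['grip_width'],s['wrist_force'],s['joint_pos'])
snap('side','s3',(160,130,360,330),3)
E
```

```text
[0.4944 0.2531 0.3494] 51.83045861430564 0.21900195637252576 [ 0.35314913  0.91065758 -1.36523136] [ 19.39083048  25.61551887  87.17415356  -0.78634146  67.37744847
 -32.13851027]
```

View pics/s3.png

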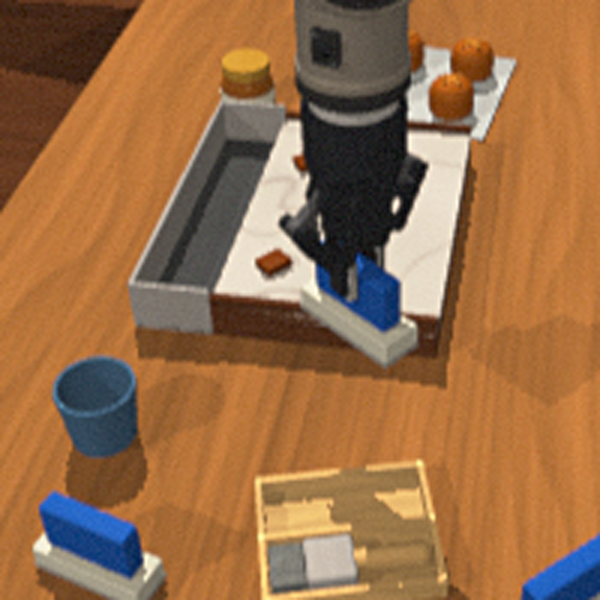

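Call:
servo_tool(steps=[-0.1,-0.2,0,-0.02,-0.2,-0.4,0,-0.04,-0.3,-0.6,0,-0.06,-0.3,-0.8,0,-0.08,-0.3,-1,0,-0.1,-0.3,-1,0,-0.12,-0.3,-1,0,-0.14,-0.3,-1,0,-0.146,-0.3,-1,0,-0.146])

```text
t: 4.8
position: [0.4704, 0.1748, 0.3489]
orientation: [[0.009, 1.0, -0.009], [1.0, -0.009, -0.009], [-0.009, -0.009, -1.0]]
wrist_force: [-0.2, 0.2, -2.0]
grip_width: 0.22
```

Call:
servo_tool(steps=[0,-0.4,0,0,0,-0.8,0,0,0,-1,0,0,0,-1,0,0,0,-1,0,0])

```text
t: 5.22
position: [0.4705, 0.0947, 0.3486]
orientation: [[0.008, 1.0, -0.01], [1.0, -0.008, -0.008], [-0.008, -0.01, -1.0]]
wrist_force: [0.5, 0.0, -2.5]
grip_width: 0.215
```

```bash
python3 - <<'E'
from h import *
s=robot.observe(); R=s['orientation'];p=s['position'];print(p.round(4),np.degrees(np.arctan2(R[1,1],R[0,1])),s['grip_width'],s['wrist_force'],s['joint_pos'])
snap('side','s4',(160,130,360,330),3)
E
```

```text
[0.4705 0.0947 0.3486] -0.46894025747822365 0.2148545062842589 [ 0.5241847   0.01644097 -2.47781681] [ 2.3509507  18.30409006 98.88598505 -0.49885991 63.39370933  3.04326409]
```

View pics/s4.png

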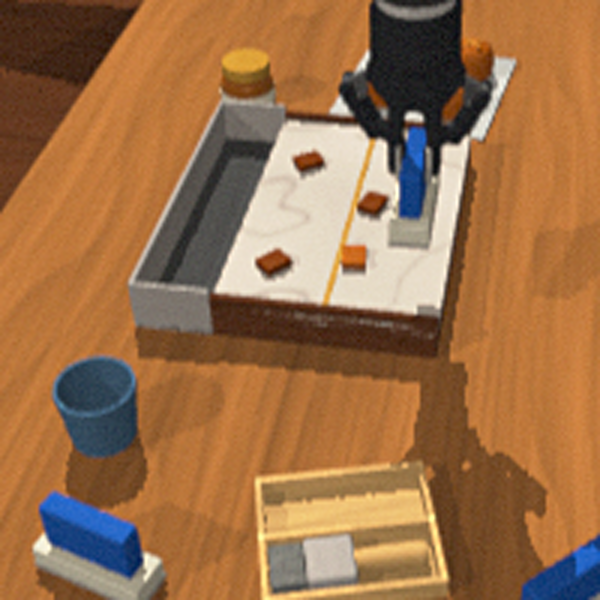

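Call:
servo_tool(steps=[0,-0.2,-0.2,0,0,-0.35,-0.5,0,0,-0.35,-0.85,0,0,-0.35,-0.85,0,0,-0.35,-0.85,0])

```text
t: 5.68
position: [0.4702, 0.0682, 0.28]
orientation: [[0.006, 1.0, -0.013], [1.0, -0.006, -0.008], [-0.008, -0.013, -1.0]]
wrist_force: [0.6, 0.8, -1.1]
grip_width: 0.218
```

Call:
servo_tool(steps=[0,0,-0.1,0,0,0,-0.2,0,0,0,-0.26,0,0,0,-0.26,0,0,0,-0.26,0])

```text
t: 6.1
position: [0.4703, 0.0684, 0.2592]
orientation: [[0.005, 1.0, -0.013], [1.0, -0.005, -0.008], [-0.008, -0.013, -1.0]]
wrist_force: [0.2, -0.4, -2.0]
grip_width: 0.22
```

Call:
servo_tool(steps=[0,0,-0.02,0,0,0,-0.04,0,0,0,-0.04,0,0,0,-0.04,0])

```text
t: 6.43
position: [0.4704, 0.0683, 0.2566]
orientation: [[0.005, 1.0, -0.012], [1.0, -0.006, -0.008], [-0.008, -0.012, -1.0]]
wrist_force: [-0.2, -0.3, 3.5]
grip_width: 0.218
```

Call:
servo_tool(steps=[0.08,0,0,0,0.16,0,0,0,0.24,0,0,0,0.32,0,0,0,0.4,0,0,0,0.48,0,0,0,0.56,0,0,0,0.64,0,0,0,0.72,0,0,0,0.8,0,0,0,0.88,0,0,0,0.88,0,0,0])

```text
t: 7.43
position: [0.5423, 0.0682, 0.2566]
orientation: [[0.006, 1.0, -0.009], [1.0, -0.006, -0.008], [-0.008, -0.009, -1.0]]
wrist_force: [0.1, -0.2, 2.0]
grip_width: 0.223
```

```bash
python3 - <<'E'
from h import *
s=robot.observe(); R=s['orientation'];p=s['position'];print(p.round(4),np.degrees(np.arctan2(R[1,1],R[0,1])),s['grip_width'],s['wrist_force'],s['joint_pos'])
snap('side','s5',(160,130,360,330),3)
E
```

```text
[0.5423 0.0682 0.2566] -0.32773435920234384 0.22310863128079422 [ 0.11940971 -0.24141467  2.00807135] [-0.74661827 31.13714599 94.61024226 -0.55830704 54.79193727 -0.09698127]
```

View pics/s5.png

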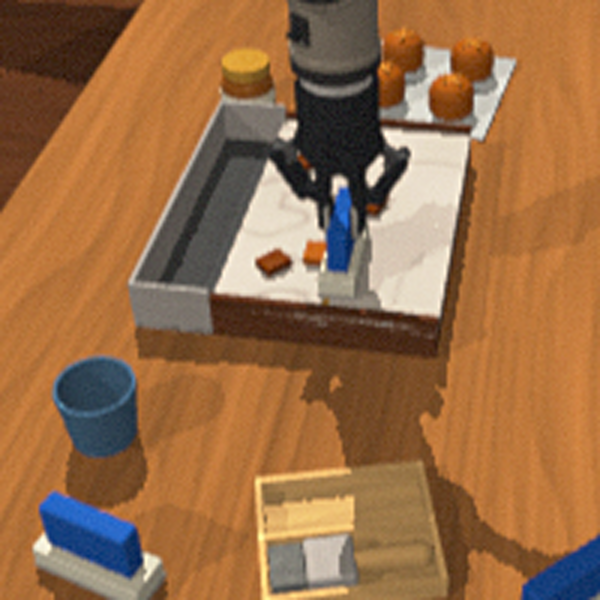

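Sweeping works; the orange chip is in front of the block. Continue.

Call:
servo_tool(steps=[0.08,0,0,0,0.16,0,0,0,0.24,0,0,0,0.32,0,0,0,0.4,0,0,0,0.48,0,0,0,0.56,0,0,0,0.64,0,0,0,0.72,0,0,0,0.8,0,0,0,0.8,0,0,0])

```text
t: 8.4
position: [0.6073, 0.0681, 0.2565]
orientation: [[0.006, 1.0, -0.007], [1.0, -0.006, -0.008], [-0.008, -0.007, -1.0]]
wrist_force: [1.9, 0.5, 1.2]
grip_width: 0.218
```

Call:
servo_tool(steps=[0.08,0,0,0,0.16,0,0,0,0.24,0,0,0,0.32,0,0,0,0.4,0,0,0,0.48,0,0,0,0.56,0,0,0,0.56,0,0,0])

```text
t: 9.07
position: [0.6535, 0.068, 0.2565]
orientation: [[0.006, 1.0, -0.005], [1.0, -0.006, -0.008], [-0.008, -0.005, -1.0]]
wrist_force: [1.8, 0.2, 1.7]
grip_width: 0.218
```

```bash
python3 - <<'E'
from h import *
s=robot.observe(); R=s['orientation'];p=s['position'];print(p.round(4),np.degrees(np.arctan2(R[1,1],R[0,1])),s['grip_width'],s['wrist_force'],s['joint_pos'])
snap('side','s6',(160,130,360,330),3)
E
```

```text
[0.6535 0.068  0.2565] -0.34480411217630524 0.21758018126537332 [1.80156102 0.16727152 1.69347133] [-6.35250260e-01  4.10511549e+01  7.49274956e+01 -5.04305109e-01
  6.42913144e+01 -7.16820612e-02]
```

View pics/s6.png

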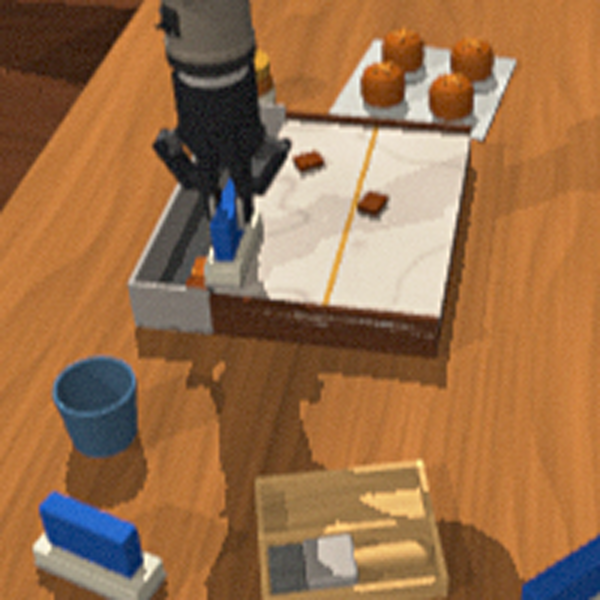

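Call:
servo_tool(steps=[0,0,0.3,0,-0.1,0,0.6,0,-0.5,-0.2,0.6,0,-1,-0.4,0.6,0,-1,-0.4,0.6,0,-1,-0.4,0.6,0])

```text
t: 9.62
position: [0.5707, 0.0355, 0.3035]
orientation: [[0.007, 1.0, -0.009], [1.0, -0.007, -0.008], [-0.008, -0.009, -1.0]]
wrist_force: [0.9, 0.1, -0.3]
grip_width: 0.221
```

Call:
servo_tool(steps=[-0.5,-0.4,0,0,-1,-0.8,0,0,-1,-0.87,0,0,-1,-0.87,0,0])

```text
t: 9.95
position: [0.4889, -0.0363, 0.3032]
orientation: [[0.009, 1.0, -0.011], [1.0, -0.009, -0.008], [-0.009, -0.011, -1.0]]
wrist_force: [0.6, 0.7, -0.9]
grip_width: 0.22
```

```bash
python3 - <<'E'
from h import *
s=robot.observe(); R=s['orientation'];p=s['position'];print(p.round(4),np.degrees(np.arctan2(R[1,1],R[0,1])),s['grip_width'],s['wrist_force'])
snap('side','s7',(160,130,360,330),3);snap('top','t7',(200,100,360,260),3.5)
E
```

```text
[ 0.4889 -0.0363  0.3032] -0.5364859159291476 0.22021439330858808 [ 0.59559504  0.6750429  -0.87025392]
```

View pics/s7.png

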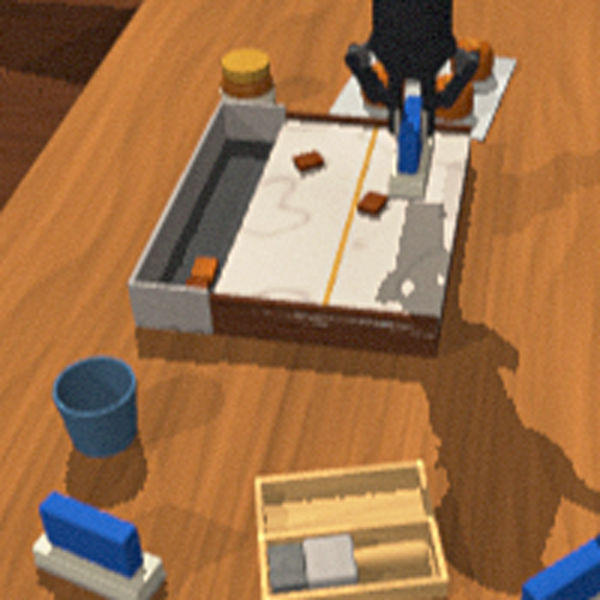

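View pics/t7.png

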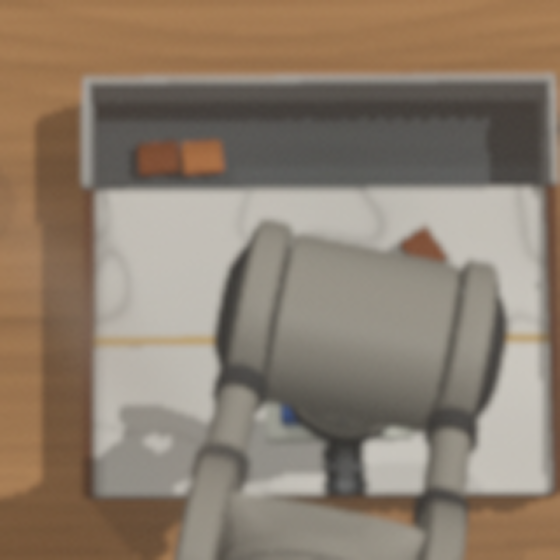

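Call:
servo_tool(steps=[-0.12,0.02,0,0,-0.25,0.02,-0.1,0,-0.25,0.02,-0.3,0,-0.25,0.02,-0.45,0,-0.25,0.02,-0.56,0,-0.25,0.02,-0.58,0,-0.25,0.02,-0.58,0])

```text
t: 10.63
position: [0.4718, -0.0326, 0.257]
orientation: [[0.008, 1.0, -0.007], [1.0, -0.008, -0.008], [-0.008, -0.007, -1.0]]
wrist_force: [-0.0, 1.1, -1.3]
grip_width: 0.22
```

Call:
servo_tool(steps=[0,0,0,0,0,0,0,0])

```text
t: 10.8
position: [0.4722, -0.0323, 0.2572]
orientation: [[0.007, 1.0, -0.007], [1.0, -0.007, -0.008], [-0.008, -0.006, -1.0]]
wrist_force: [0.4, 0.5, -1.7]
grip_width: 0.22
```

Slightly above; go 1 mm lower and sweep.

Call:
servo_tool(steps=[0,0,-0.01,0,0.08,0,-0.01,0,0.16,0,-0.01,0,0.24,0,-0.01,0,0.32,0,-0.01,0,0.4,0,-0.01,0,0.5,0,-0.01,0,0.6,0,-0.01,0,0.7,0,-0.01,0,0.8,0,-0.01,0,0.9,0,-0.01,0,1,0,-0.01,0])

```text
t: 11.8
position: [0.553, -0.0323, 0.2566]
orientation: [[0.007, 1.0, -0.007], [1.0, -0.007, -0.008], [-0.008, -0.007, -1.0]]
wrist_force: [-3.2, 0.1, 4.4]
grip_width: 0.22
```

Call:
servo_tool(steps=[0.1,0,0,0,0.2,0,0,0,0.3,0,0,0,0.4,0,0,0,0.5,0,0,0,0.6,0,0,0,0.7,0,0,0,0.8,0,0,0,0.9,0,0,0,1,0,0,0,1,0,0,0])

```text
t: 12.72
position: [0.6347, -0.0323, 0.2565]
orientation: [[0.007, 1.0, -0.004], [1.0, -0.007, -0.008], [-0.008, -0.004, -1.0]]
wrist_force: [0.9, -0.4, 2.5]
grip_width: 0.22
```

Call:
servo_tool(steps=[0.08,0,0,0,0.16,0,0,0,0.22,0,0,0,0.22,0,0,0])

```text
t: 13.05
position: [0.6531, -0.0324, 0.2565]
orientation: [[0.007, 1.0, -0.002], [1.0, -0.007, -0.008], [-0.008, -0.002, -1.0]]
wrist_force: [1.2, 0.5, 2.5]
grip_width: 0.218
```

Call:
servo_tool(steps=[0,0,0.3,0,-0.1,0,0.6,0,-0.5,-0.4,0.6,0,-1,-0.8,0.6,0,-1,-0.9,0.6,0,-1,-0.9,0.6,0])

```text
t: 13.55
position: [0.5707, -0.107, 0.3041]
orientation: [[0.011, 1.0, -0.005], [1.0, -0.011, -0.009], [-0.009, -0.005, -1.0]]
wrist_force: [0.7, 0.7, -1.6]
grip_width: 0.217
```

```bash
python3 - <<'E'
from h import *
s=robot.observe(); R=s['orientation'];p=s['position'];print(p.round(4),np.degrees(np.arctan2(R[1,1],R[0,1])),s['grip_width'],s['wrist_force'])
snap('side','s8',(160,130,360,330),3);snap('top','t8',(200,100,360,260),3.5)
E
```

```text
[ 0.5707 -0.107   0.3041] -0.6122115398144637 0.2172666564749842 [ 0.65417935  0.72187769 -1.58691417]
```

View pics/s8.png

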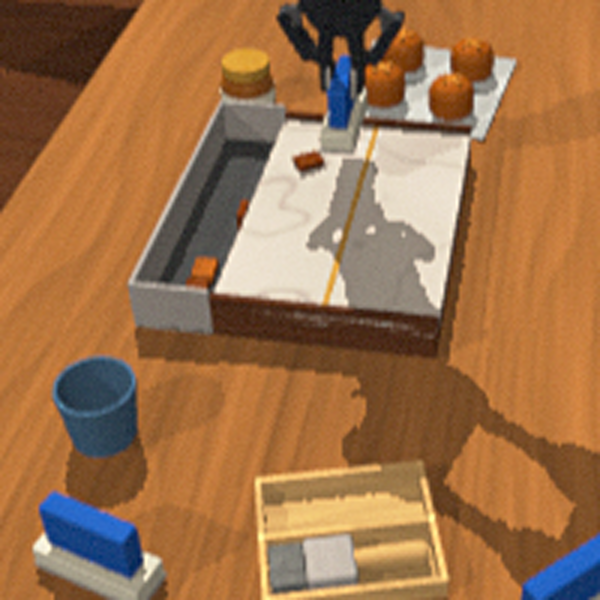

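View pics/t8.png

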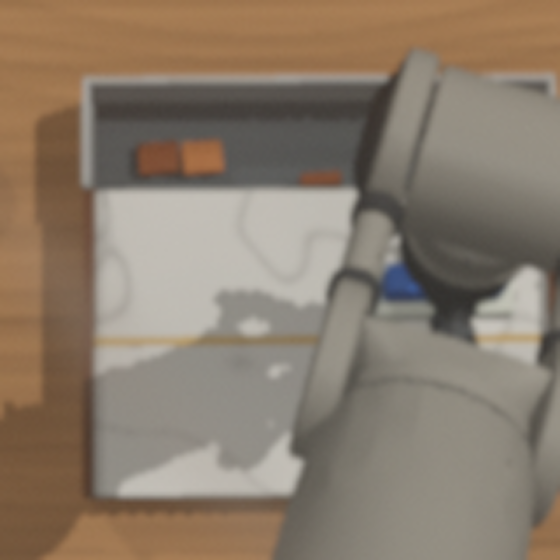

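Call:
servo_tool(steps=[-0.12,0.02,0,0,-0.28,0.02,-0.1,0,-0.28,0.02,-0.3,0,-0.28,0.02,-0.45,0,-0.28,0.02,-0.57,0,-0.28,0.02,-0.6,0,-0.28,0.02,-0.6,0])

```text
t: 14.23
position: [0.5511, -0.1024, 0.2564]
orientation: [[0.008, 1.0, -0.002], [1.0, -0.008, -0.007], [-0.007, -0.002, -1.0]]
wrist_force: [-2.1, 0.5, 1.3]
grip_width: 0.214
```

Call:
servo_tool(steps=[0,0,-0.005,0,0.08,0,-0.01,0,0.16,0,-0.01,0,0.24,0,-0.01,0,0.32,0,-0.01,0,0.4,0,-0.01,0,0.5,0,-0.01,0,0.6,0,-0.01,0,0.7,0,-0.01,0,0.7,0,-0.01,0])

```text
t: 15.07
position: [0.6088, -0.1019, 0.2564]
orientation: [[0.007, 1.0, 0.0], [1.0, -0.007, -0.008], [-0.008, 0.001, -1.0]]
wrist_force: [0.4, 1.0, 4.3]
grip_width: 0.216
```

Call:
servo_tool(steps=[0.08,0,0,0,0.16,0,0,0,0.24,0,0,0,0.32,0,0,0,0.4,0,0,0,0.48,0,0,0,0.54,0,0,0,0.54,0,0,0])

```text
t: 15.73
position: [0.653, -0.1019, 0.2565]
orientation: [[0.007, 1.0, 0.002], [1.0, -0.007, -0.008], [-0.008, 0.002, -1.0]]
wrist_force: [0.5, 0.6, 2.2]
grip_width: 0.219
```

Call:
servo_tool(steps=[0,0,0.3,0,-0.1,0,0.6,0,-0.5,0.2,0.8,0,-1,0.6,0.8,0,-1,1,0.8,0,-1,1,0.8,0])

```text
t: 16.23
position: [0.5706, -0.0172, 0.3204]
orientation: [[0.005, 1.0, 0.0], [1.0, -0.005, -0.005], [-0.005, 0.0, -1.0]]
wrist_force: [0.5, 0.1, -2.0]
grip_width: 0.221
```

Call:
servo_tool(steps=[-0.4,0.4,0,0,-0.8,0.8,0,0,-0.8,1,0,0,-0.8,1,0,0])

```text
t: 16.57
position: [0.5044, 0.0663, 0.3201]
orientation: [[0.001, 1.0, -0.001], [1.0, -0.001, -0.004], [-0.004, -0.001, -1.0]]
wrist_force: [0.0, -0.0, -2.7]
grip_width: 0.222
```

```bash
python3 - <<'E'
from h import *
s=robot.observe(); R=s['orientation'];p=s['position'];print(p.round(4),np.degrees(np.arctan2(R[1,1],R[0,1])),s['grip_width'],s['wrist_force'])
snap('side','s9',(160,130,360,330),3);snap('top','t9',(200,100,360,260),3.5)
E
```

```text
[0.5044 0.0663 0.3201] -0.08358810821111654 0.22180270208691918 [ 0.0276128  -0.04785433 -2.71850848]
```

View pics/s9.png

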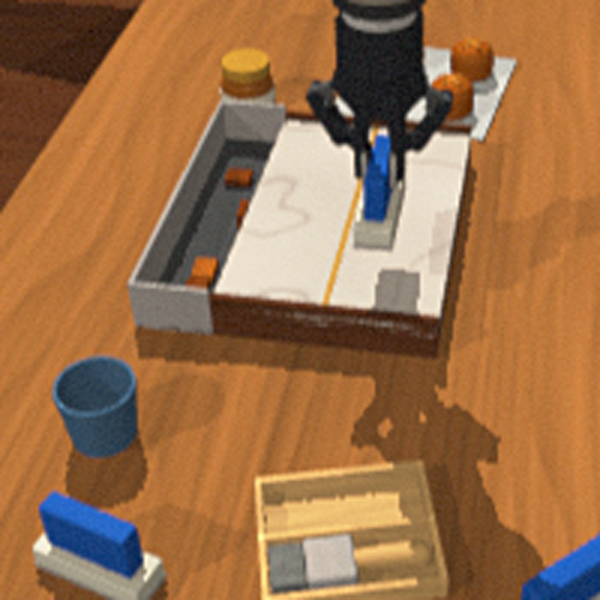

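View pics/t9.png

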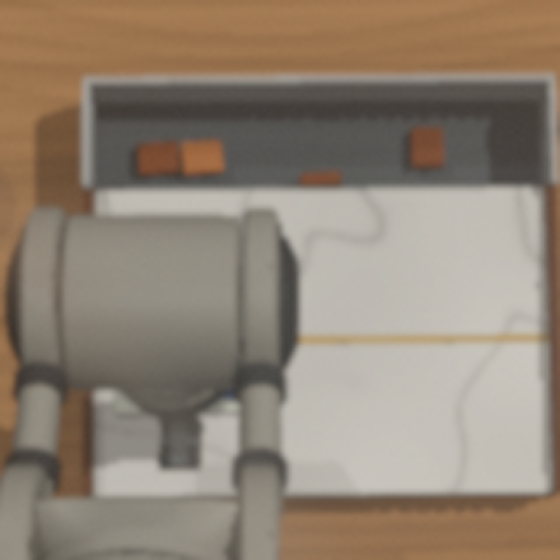

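```bash
python3 - <<'E'
from h import *
snap('top','t10',(95,180,180,270),6.5);snap('side','s10',(235,270,320,345),7)
E
```

```text
(no output)
```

View pics/t10.png

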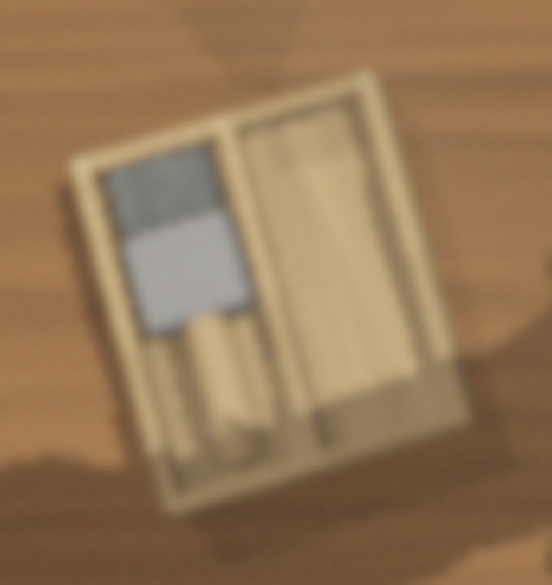

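View pics/s10.png

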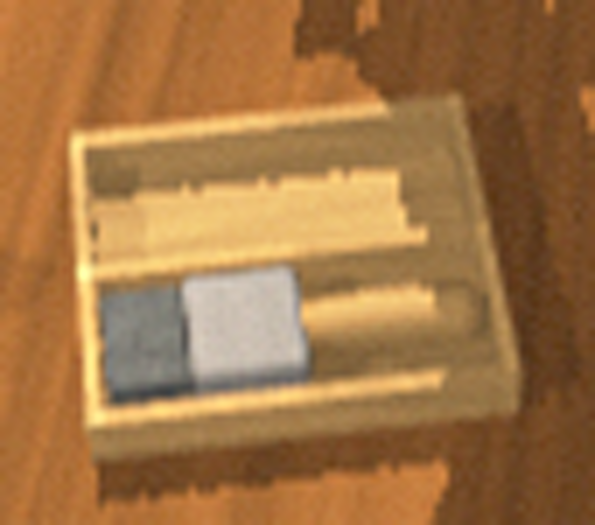

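```bash
python3 - <<'E'
from h import *
def c(n,pts,x0,y0,s):
    C=np.array([ray(n,x0+(u+.5)/s-.5,y0+(v+.5)/s-.5,.02) for u,v in pts]); print(n,C.mean(0).round(4),C.round(4)[:,:2].tolist()); return C
# order: far-left(+x,+y), far-right(+x,-y), near-right, near-left
C=c('top',[(73,163),(371,70),(471,420),(170,515)],95,180,6.5)
D=c('side',[(92,428),(70,135),(462,98),(520,378)],235,270,7)
for Q in(C,D):
    x=Q[0]+Q[1]-Q[2]-Q[3]; y=Q[0]+Q[3]-Q[1]-Q[2]
    ax=np.degrees(np.arctan2(x[1],x[0])); ay=np.degrees(np.arctan2(y[1],y[0]))-90
    m=Q.mean(0); a=np.radians((ax+ay)/2); print(ax,ay, 'slot',m[:2]-.02875*np.array([-np.sin(a),np.cos(a)]), np.linalg.norm(x)/2,np.linalg.norm(y)/2)
E
```

```text
top [0.4854 0.3621 0.02  ] [[0.5366, 0.4396], [0.5711, 0.3247], [0.434, 0.2847], [0.3998, 0.3994]]
side [0.4867 0.3615 0.02  ] [[0.5371, 0.439], [0.5719, 0.3225], [0.4352, 0.2849], [0.4027, 0.3996]]
16.319358940971174 16.64282925847472 slot [0.4935069  0.33450791] 0.14270698385551092 0.1198473601327887
15.838842419398581 16.23753324923659 slot [0.49464874 0.33388183] 0.14088558494833767 0.12037586015281014
```

Call:
servo_tool(steps=[0,0.2,0.1,0.02,0,0.4,0.2,0.04,0,0.6,0.2,0.06,0,0.8,0.2,0.08,0,1,0.2,0.1,0,1,0.2,0.12,0,1,0.2,0.14,0,1,0.2,0.148,0,1,0.2,0.148])

```text
t: 17.52
position: [0.5082, 0.1415, 0.336]
orientation: [[-0.799, 0.601, 0.005], [0.601, 0.799, -0.002], [-0.006, 0.001, -1.0]]
wrist_force: [0.9, -0.4, -2.0]
grip_width: 0.218
```

Call:
servo_tool(steps=[0,0.2,0,0.02,0,0.4,0,0.04,0,0.6,0,0.06,0,0.8,0,0.08,0,1,0,0.1,0,1,0,0.12,0,1,0,0.14,0,1,0,0.148,0,1,0,0.148])

```text
t: 18.27
position: [0.5089, 0.2209, 0.3357]
orientation: [[-0.96, -0.28, 0.005], [-0.28, 0.96, 0.003], [-0.006, 0.001, -1.0]]
wrist_force: [-0.1, -0.2, -1.6]
grip_width: 0.22
```

Call:
servo_tool(steps=[0,0.4,0,0,0,0.8,0,0,0,0.9,0,0,0,0.9,0,0,0,0.9,0,0])

```text
t: 18.68
position: [0.5091, 0.2926, 0.3352]
orientation: [[-0.96, -0.278, 0.005], [-0.278, 0.96, 0.002], [-0.005, 0.0, -1.0]]
wrist_force: [-0.5, -0.7, -1.5]
grip_width: 0.219
```

```bash
python3 - <<'E'
from h import *
s=robot.observe(); R=s['orientation'];p=s['position'];a=np.degrees(np.arctan2(R[1,1],R[0,1]));print(p.round(4),a,s['grip_width'],s['wrist_force'])
print(((np.array([.494,.3342,.2205])-p)/.08).round(3),(106.3-a)/360)
E
```

```text
[0.5091 0.2926 0.3352] 106.16208890195328 0.219255173324301 [-0.51080649 -0.71794608 -1.49321729]
[-0.188  0.52  -1.434] 0.0003830863834630962
```

Call:
servo_tool(steps=[-0.1,0.3,0,0,-0.19,0.52,-0.2,0,-0.19,0.52,-0.5,0,-0.19,0.52,-0.8,0,-0.19,0.52,-0.8,0,-0.19,0.52,-0.8,0])

```text
t: 19.18
position: [0.4941, 0.3329, 0.2704]
orientation: [[-0.961, -0.276, 0.002], [-0.276, 0.961, 0.0], [-0.002, -0.0, -1.0]]
wrist_force: [-0.1, 0.0, -2.0]
grip_width: 0.219
```

```bash
python3 - <<'E'
from h import *
s=robot.observe(); R=s['orientation'];p=s['position'];a=np.degrees(np.arctan2(R[1,1],R[0,1]));print(p.round(4),a,s['grip_width'],s['wrist_force'])
print(((np.array([.494,.3342,.2205])-p)/.08).round(3),(106.3-a)/360)
snap('side','s11',(210,230,340,350),5)
E
```

```text
[0.4941 0.3329 0.2704] 106.03452197255105 0.21874622998769036 [-0.14432018  0.03869569 -2.00311374]
[-0.001  0.016 -0.624] 0.0007374389651359712
```

View pics/s11.png

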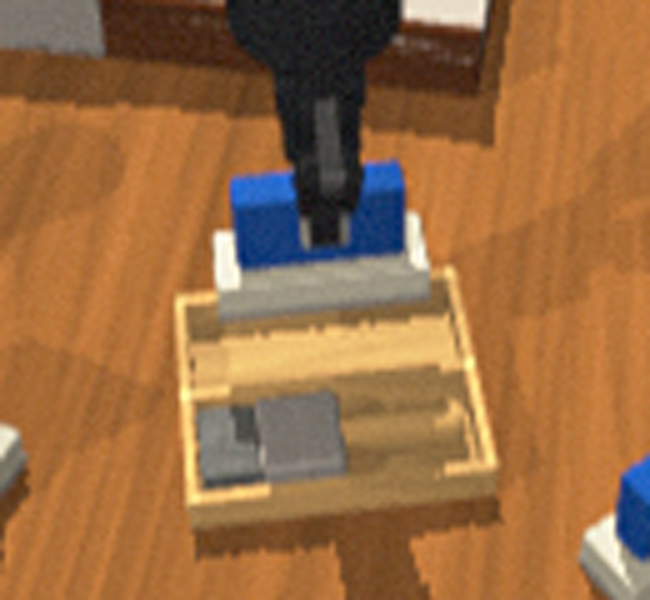

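Call:
servo_tool(steps=[0,0.02,-0.15,0.001,0,0.02,-0.3,0.001,0,0.02,-0.45,0.001,0,0.02,-0.55,0.001,0,0.02,-0.62,0.001,0,0.02,-0.62,0.001])

```text
t: 19.73
position: [0.4945, 0.3346, 0.2216]
orientation: [[-0.959, -0.282, 0.004], [-0.282, 0.959, 0.001], [-0.004, -0.0, -1.0]]
wrist_force: [0.2, -0.3, -2.5]
grip_width: 0.216
```

```bash
python3 - <<'E'
from h import *
s=robot.observe(); print(s['position'].round(4),s['wrist_force'])
snap('side','s12',(210,230,340,350),5)
E
```

```text
[0.4945 0.3346 0.2216] [ 0.22489822 -0.31735676 -2.47197709]
```

View pics/s12.png

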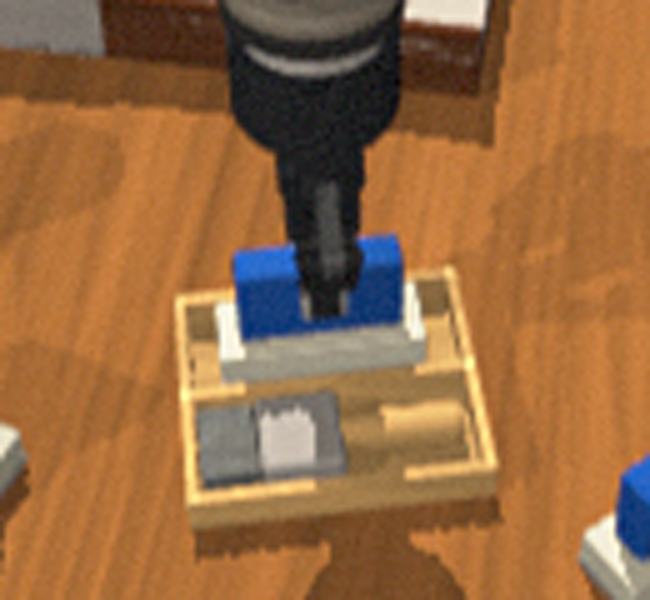

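Down 1 mm more, then release and lift.

Call:
servo_tool(steps=[0,0,-0.012,0,0,0,-0.016,0,0,0,-0.016,0])

```text
t: 20.03
position: [0.4949, 0.3349, 0.2215]
orientation: [[-0.959, -0.282, 0.006], [-0.282, 0.959, 0.002], [-0.006, 0.0, -1.0]]
wrist_force: [0.3, 0.1, -2.3]
grip_width: 0.218
```

Call:
servo_tool(steps=[0,0,0,0,0,0,0,0,0,0,0,0,0,0,0,0], grip=0.6)

```text
t: 20.37
position: [0.495, 0.3349, 0.2218]
orientation: [[-0.959, -0.282, 0.006], [-0.282, 0.959, 0.002], [-0.007, 0.001, -1.0]]
wrist_force: [-0.0, -0.6, 0.3]
grip_width: 0.599
```

Call:
servo_tool(steps=[0,0,0.3,0,0,0,0.6,0,0,0,1,0,0,0,1,0])

```text
t: 20.7
position: [0.4962, 0.3357, 0.3082]
orientation: [[-0.959, -0.282, 0.016], [-0.282, 0.959, 0.007], [-0.017, 0.002, -1.0]]
wrist_force: [1.0, 0.8, -0.2]
grip_width: 0.601
```

Call:
servo_tool(steps=[0,-0.5,0.3,0,0,-1,0.6,0,0,-1,0.6,0,0,-1,0.6,0])

```text
t: 21.03
position: [0.4968, 0.2536, 0.3586]
orientation: [[-0.96, -0.28, 0.02], [-0.279, 0.96, 0.008], [-0.022, 0.002, -1.0]]
wrist_force: [1.2, 0.3, 0.7]
grip_width: 0.602
```

```bash
python3 - <<'E'
from h import *
s=robot.observe(); R=s['orientation'];p=s['position'];a=np.degrees(np.arctan2(R[1,1],R[0,1]));print(p.round(4),a,s['grip_width'],s['wrist_force'],s['joint_pos'])
snap('side','s13',(210,230,340,350),5)
im=snap('top','t13',(95,180,180,270),6.5)
B,G,R=[im[...,i].astype(int) for i in(2,1,0)]
for c,a,m in blobs((B>R+50)&(B>G+50),60):
    r=cv2.minAreaRect(np.argwhere(m)[:,::-1].astype(np.float32)); print(c.round(1),a,r,ray('top',*c,.074))
E
```

```text
[0.4968 0.2536 0.3586] 106.23191761454149 0.6019282227074351 [1.20342785 0.25893754 0.69717202] [ 1.91548334e+01  2.49730881e+01  8.66410744e+01  6.54736838e-02
  6.71424958e+01 -8.71005253e+01]
[106.2 155.2] 79 ((106.35295867919922, 154.08824157714844), (6.5484619140625, 14.55213737487793), 14.03624439239502) [0.65138236 0.42390292 0.074     ]
```

View pics/s13.png

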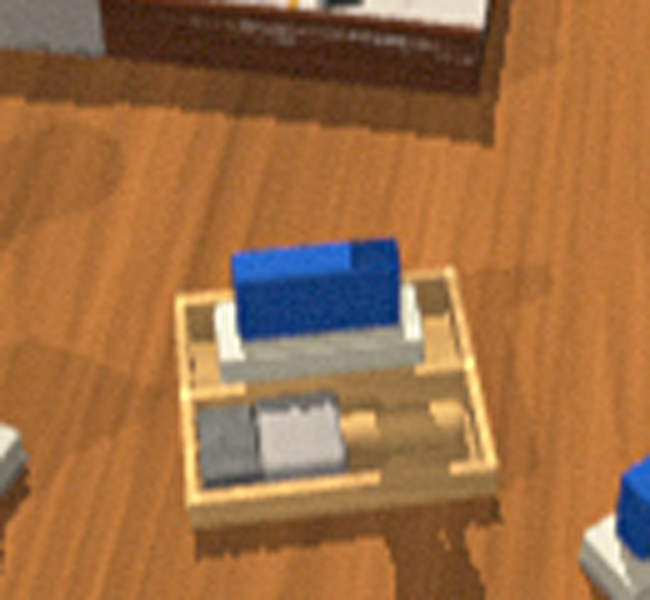

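View pics/t13.png

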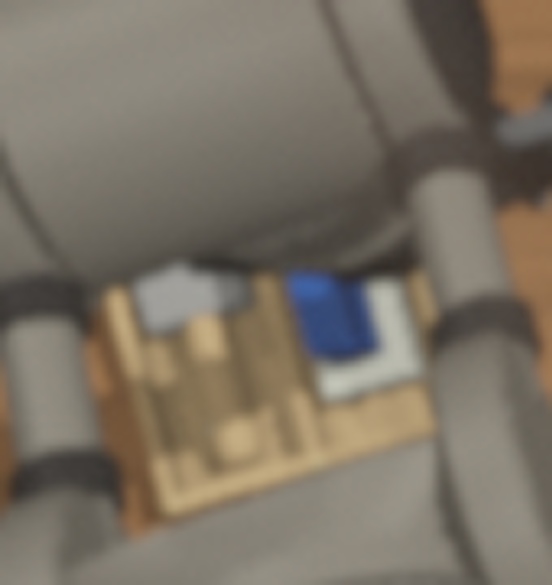

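Call:
servo_tool(steps=[0,-0.4,0,-0.02,0,-0.8,0,-0.04,0,-1,0,-0.06,0,-1,0,-0.08,0,-1,0,-0.1,0,-1,0,-0.1], grip=1.0, newtons=50)

```text
t: 21.63
position: [0.4962, 0.1764, 0.3549]
orientation: [[-0.94, 0.34, 0.016], [0.34, 0.94, -0.003], [-0.016, 0.002, -1.0]]
wrist_force: [-0.4, -0.1, 0.2]
grip_width: 0.999
```

Call:
servo_tool(steps=[0,-0.4,0,-0.02,0,-0.8,0,-0.04,0,-1,0,-0.06,0,-1,0,-0.08,0,-1,0,-0.096,0,-1,0,-0.096])

```text
t: 22.13
position: [0.4963, 0.097, 0.354]
orientation: [[-0.581, 0.814, 0.01], [0.813, 0.581, -0.011], [-0.015, 0.001, -1.0]]
wrist_force: [-0.6, 0.4, 0.3]
grip_width: 1.002
```

Call:
servo_tool(steps=[0,-0.5,0,0,0,-1,0,0,0,-1,0,0])

```text
t: 22.38
position: [0.4967, 0.0132, 0.3534]
orientation: [[-0.585, 0.811, 0.009], [0.811, 0.585, -0.013], [-0.016, -0.001, -1.0]]
wrist_force: [0.0, 0.9, 0.1]
grip_width: 1.003
```

Call:
servo_tool(steps=[0,-0.5,0,0,0,-1,0,0,0,-1,0,0])

```text
t: 22.63
position: [0.4973, -0.0712, 0.3529]
orientation: [[-0.587, 0.81, 0.009], [0.81, 0.587, -0.016], [-0.018, -0.002, -1.0]]
wrist_force: [0.1, -0.3, -0.1]
grip_width: 1.0
```

```bash
cat > rolls.py <<'E'
from h import *
import sys
nm=sys.argv[1]; x0,y0,x1,y1=370,160,470,270
s=robot.observe(); R=s['orientation'];p=s['position'];a=np.degrees(np.arctan2(R[1,1],R[0,1]));print(p.round(4),'yaw',a.round(2),'grip',s['grip_width'].round(3),s['wrist_force'].round(1),'tiltz',R[:,2].round(3))
im=snap('top',nm+'t',(200,100,480,280),2.8); snap('side',nm+'s',(180,120,360,260),4)
hsv=cv2.cvtColor(im,cv2.COLOR_RGB2HSV);H,S,V=cv2.split(hsv)
m=(S>110)&(H<20); m[:,:365]=0;m[:,475:]=0;m[:165]=0;m[260:]=0
hs=blobs(m,100)
for c,ar,mm in hs: print('top',c.round(1),ar,ray('top',*c,.03).round(4))
E
python3 rolls.py r1
```

```text
Traceback (most recent call last):
  File "rolls.py", line 4, in <module>
    s=robot.observe(); R=s['orientation'];p=s['position'];a=np.degrees(np.arctan2(R[1,1],R[0,1]));print(p.round(4),'yaw',a.round(2),'grip',s['grip_width'].round(3),s['wrist_force'].round(1),'tiltz',R[:,2].round(3))
                                                                                                                                           ^^^^^^^^^^^^^^^^^^^^^
AttributeError: 'float' object has no attribute 'round'
```

```bash
sed -i "s/s\['grip_width'\].round(3)/s['grip_width']/" rolls.py; python3 rolls.py r1
```

```text
[ 0.4973 -0.0712  0.3529] yaw 35.92 grip 1.0003880779816257 [ 0.1 -0.3 -0.1] tiltz [ 0.009 -0.016 -1.   ]
top [426.3 212.5] 3806 [ 0.5007 -0.3677  0.03  ]
top [403.3 191.8] 330 [ 0.5543 -0.3123  0.03  ]
top [438.4 196.5] 340 [ 0.5406 -0.4009  0.03  ]
top [398.2 226.6] 337 [ 0.4663 -0.2951  0.03  ]
top [436.4 233. ] 346 [ 0.4485 -0.3903  0.03  ]
```

View pics/r1t.png

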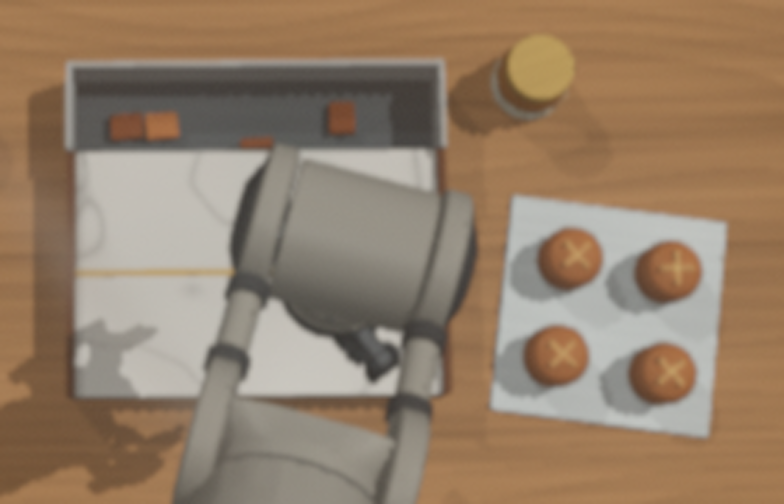

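View pics/r1s.png

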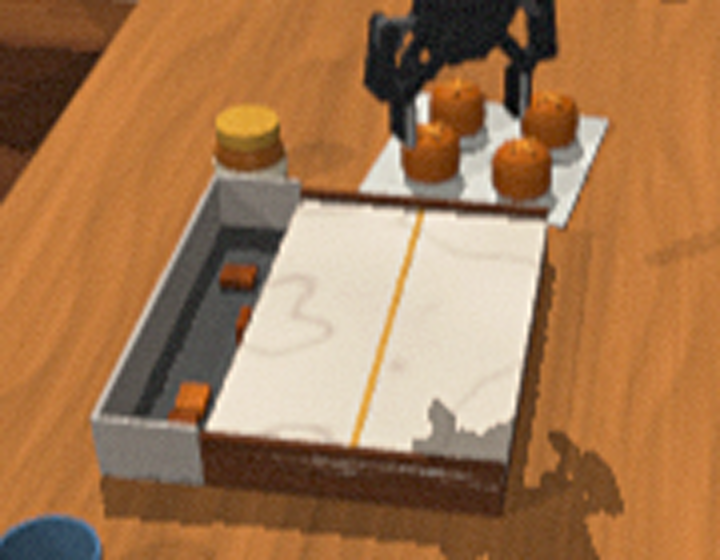

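Call:
servo_tool(steps=[-0.1,-0.5,0,0,-0.2,-1,0,0,-0.2,-1,0,0])

```text
t: 22.98
position: [0.4807, -0.1504, 0.3525]
orientation: [[-0.588, 0.809, 0.008], [0.809, 0.588, -0.015], [-0.016, -0.002, -1.0]]
wrist_force: [-0.1, -1.4, 0.4]
grip_width: 1.002
```

Call:
servo_tool(steps=[-0.1,-0.5,0,0,-0.2,-1,-0.4,0,-0.2,-1,-0.4,0])

```text
t: 23.23
position: [0.4644, -0.2318, 0.3183]
orientation: [[-0.59, 0.807, 0.006], [0.807, 0.59, -0.014], [-0.015, -0.004, -1.0]]
wrist_force: [-1.7, -0.9, -0.9]
grip_width: 1.003
```

Call:
servo_tool(steps=[0,-0.5,-0.3,0,0,-0.7,-0.5,0,0,-0.7,-0.5,0,0,-0.7,-0.5,0])

```text
t: 23.57
position: [0.4648, -0.2868, 0.2768]
orientation: [[-0.591, 0.806, 0.004], [0.806, 0.591, -0.011], [-0.011, -0.004, -1.0]]
wrist_force: [-0.4, 0.4, 0.7]
grip_width: 0.999
```

```bash
cat > go.py <<'E'
from h import *
import sys
x,y,z,yaw=map(float,sys.argv[1:5])   # desired grasp-point xy, TCP z, yaw
s=robot.observe(); R=s['orientation'];p=s['position'];a=np.degrees(np.arctan2(R[1,1],R[0,1]))
g=p+.155*R[:,2]
print('t',s['t'],'tcp',p.round(4),'graspxy',g[:2].round(4),'yaw',round(a,2),'grip',round(s['grip_width'],3),'F',s['wrist_force'].round(1))
print('units',((np.array([x-g[0],y-g[1],z-p[2]]))/.08).round(3),'turn',round(((yaw-a+180)%360-180)/360,4))
E
python3 go.py .4663 -.2951 .184 36
```

```text
t 23.5667 tcp [ 0.4648 -0.2868  0.2768] graspxy [ 0.4654 -0.2886] yaw 36.24 grip 0.999 F [-0.4  0.4  0.7]
units [ 0.012 -0.082 -1.16 ] turn -0.0007
```

Call:
servo_tool(steps=[0.01,-0.08,-0.3,0,0.01,-0.08,-0.6,0,0.01,-0.08,-0.9,0,0.01,-0.08,-1,0,0.01,-0.08,-1,0,0.01,-0.08,-1,0])

```text
t: 24.07
position: [0.4664, -0.2922, 0.1978]
orientation: [[-0.593, 0.805, 0.004], [0.805, 0.593, -0.012], [-0.012, -0.004, -1.0]]
wrist_force: [-0.2, 0.1, -0.6]
grip_width: 1.002
```

Call:
servo_tool(steps=[0,0,-0.1,0,0,0,-0.14,0,0,0,-0.14,0])

```text
t: 24.32
position: [0.4665, -0.292, 0.1868]
orientation: [[-0.593, 0.805, 0.005], [0.805, 0.593, -0.012], [-0.012, -0.003, -1.0]]
wrist_force: [-0.1, -0.6, -0.6]
grip_width: 1.0
```

Call:
servo_tool(steps=[0,0,0,0,0,0,0,0,0,0,0,0,0,0,0,0,0,0,0,0], grip=0)

```text
t: 24.73
position: [0.4667, -0.2922, 0.1875]
orientation: [[-0.593, 0.805, 0.006], [0.805, 0.593, -0.013], [-0.014, -0.003, -1.0]]
wrist_force: [0.1, 1.0, 5.8]
grip_width: 0.641
```

```bash
python3 rolls.py r2
```

```text
[ 0.4667 -0.2922  0.1875] yaw 36.38 grip 0.6410729386513918 [0.1 1.  5.8] tiltz [ 0.006 -0.013 -1.   ]
top [429.8 195.1] 2604 [ 0.5448 -0.3793  0.03  ]
top [399.8 189.3] 166 [ 0.5609 -0.3038  0.03  ]
```

View pics/r2s.png

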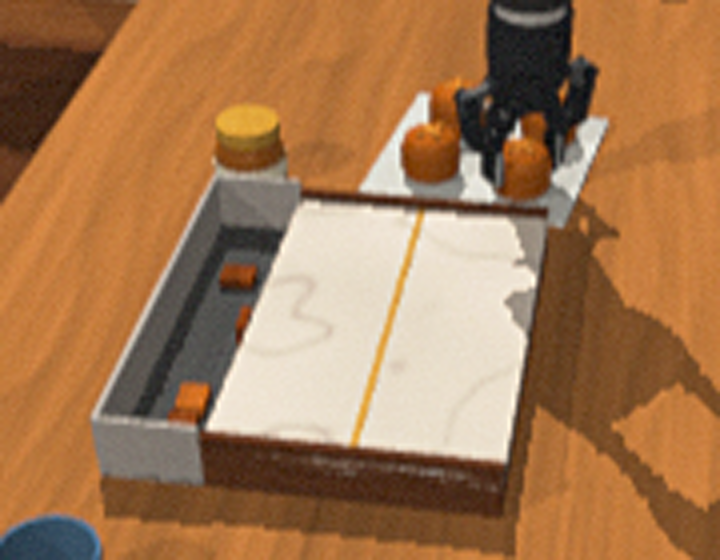

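Call:
servo_tool(steps=[0,0,0.3,0,0,0,0.6,0,0,0,1,0,0,0,1,0])

```text
t: 25.17
position: [0.4679, -0.2932, 0.2728]
orientation: [[-0.593, 0.805, 0.013], [0.805, 0.593, -0.019], [-0.023, -0.001, -1.0]]
wrist_force: [1.0, -1.0, 0.0]
grip_width: 0.644
```

Call:
servo_tool(steps=[0.2,0.4,0.2,-0.02,0.4,0.8,0.3,-0.04,0.5,1,0.3,-0.06,0.5,1,0.3,-0.08,0.5,1,0.3,-0.1,0.5,1,0.3,-0.1])

```text
t: 25.67
position: [0.508, -0.2126, 0.2964]
orientation: [[-0.003, 1.0, -0.001], [1.0, 0.003, -0.022], [-0.022, -0.001, -1.0]]
wrist_force: [-0.3, 0.8, -1.1]
grip_width: 0.64
```

Call:
servo_tool(steps=[0.2,0.5,0,0,0.5,1,0,0,0.5,1,0,0])

```text
t: 25.92
position: [0.5495, -0.1289, 0.2961]
orientation: [[-0.008, 1.0, -0.0], [1.0, 0.008, -0.02], [-0.02, -0.0, -1.0]]
wrist_force: [-1.4, 0.1, -0.5]
grip_width: 0.642
```

Call:
servo_tool(steps=[0,0.5,0,0,0,1,0,0,0,1,0,0])

```text
t: 26.17
position: [0.549, -0.0435, 0.2955]
orientation: [[-0.016, 1.0, -0.002], [1.0, 0.016, -0.018], [-0.018, -0.002, -1.0]]
wrist_force: [-0.1, 0.8, -1.4]
grip_width: 0.635
```

Call:
servo_tool(steps=[0,0.5,0,0,0,1,0,0,0,1,0,0,0,1,0,0])

```text
t: 26.5
position: [0.5487, 0.0382, 0.2952]
orientation: [[-0.022, 1.0, -0.002], [1.0, 0.022, -0.018], [-0.018, -0.003, -1.0]]
wrist_force: [0.1, -0.5, -0.6]
grip_width: 0.643
```

```bash
python3 go.py .5463 .0735 .2235 -0.7; python3 rolls.py r3
```

```text
t 26.5 tcp [0.5487 0.0382 0.2952] graspxy [0.5483 0.0355] yaw 1.24 grip 0.643 F [ 0.1 -0.5 -0.6]
units [-0.026  0.475 -0.896] turn -0.0054
[0.5487 0.0382 0.2952] yaw 1.24 grip 0.6427062350332131 [ 0.1 -0.5 -0.6] tiltz [-0.002 -0.018 -1.   ]
top [426.5 211.4] 3771 [ 0.5034 -0.3685  0.03  ]
top [403.4 191.7] 320 [ 0.5547 -0.3127  0.03  ]
top [438.5 196.5] 337 [ 0.5407 -0.401   0.03  ]
top [436.4 232.9] 344 [ 0.4486 -0.3904  0.03  ]
```

View pics/r3s.png

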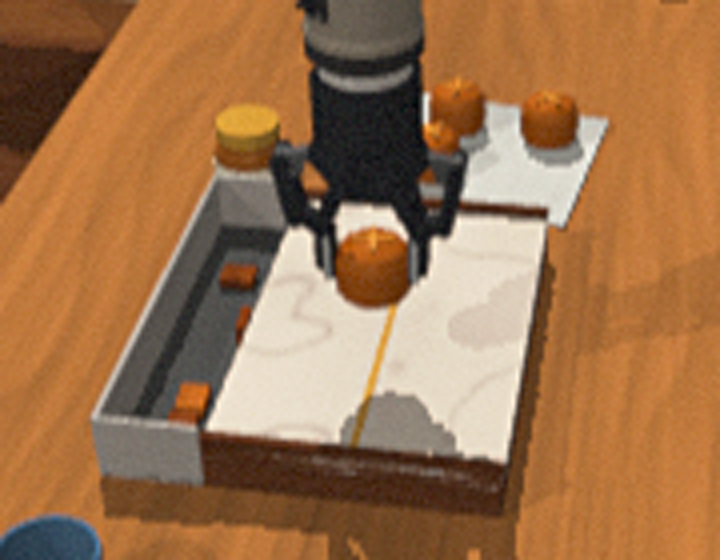

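Call:
servo_tool(steps=[-0.03,0.25,-0.1,-0.005,-0.03,0.47,-0.3,-0.005,-0.03,0.47,-0.6,-0.005,-0.03,0.47,-0.8,-0.005,-0.03,0.47,-0.8,-0.005,-0.03,0.47,-0.8,-0.005])

```text
t: 27.1
position: [0.5467, 0.072, 0.2308]
orientation: [[0.015, 1.0, -0.005], [1.0, -0.015, -0.018], [-0.018, -0.004, -1.0]]
wrist_force: [0.8, 0.9, -0.6]
grip_width: 0.645
```

```bash
python3 go.py .5463 .0735 .2235 -0.7
```

```text
t 27.1 tcp [0.5467 0.072  0.2308] graspxy [0.546  0.0692] yaw -0.88 grip 0.645 F [ 0.8  0.9 -0.6]
units [ 0.004  0.054 -0.091] turn 0.0005
```

Call:
servo_tool(steps=[0,0.05,-0.04,0,0,0.05,-0.08,0,0,0.05,-0.1,0,0,0.05,-0.1,0])

```text
t: 27.43
position: [0.547, 0.0757, 0.2236]
orientation: [[0.015, 1.0, -0.003], [1.0, -0.015, -0.018], [-0.019, -0.003, -1.0]]
wrist_force: [0.3, -0.3, 0.9]
grip_width: 0.637
```

```bash
python3 go.py .5463 .0735 .2235 -0.7; python3 rolls.py r4 >/dev/null
```

```text
t 27.4333 tcp [0.547  0.0757 0.2236] graspxy [0.5466 0.0729] yaw -0.88 grip 0.637 F [ 0.3 -0.3  0.9]
units [-0.003  0.008 -0.002] turn 0.0005
```

View pics/r4s.png

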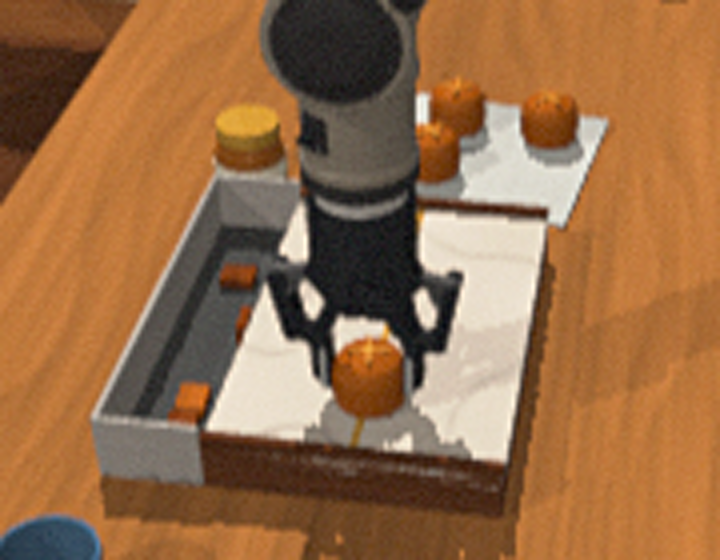

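Call:
servo_tool(steps=[0,0,0,0,0,0,0,0,0,0,0,0,0,0,0,0], grip=1.0)

```text
t: 27.87
position: [0.547, 0.0759, 0.2236]
orientation: [[0.015, 1.0, -0.003], [1.0, -0.015, -0.018], [-0.019, -0.003, -1.0]]
wrist_force: [-0.4, -0.1, 0.4]
grip_width: 1.004
```

Call:
servo_tool(steps=[0,0,0.3,0,0,0,0.6,0,0,0,1,0,0,0,1,0])

```text
t: 28.2
position: [0.5484, 0.0761, 0.3091]
orientation: [[0.015, 1.0, 0.007], [1.0, -0.015, -0.018], [-0.018, 0.007, -1.0]]
wrist_force: [1.4, 0.9, 1.0]
grip_width: 0.997
```

Call:
servo_tool(steps=[0,-0.5,0.2,0,0,-1,0.2,0,0,-1,0.2,0])

```text
t: 28.45
position: [0.5488, -0.0088, 0.3262]
orientation: [[0.018, 1.0, 0.009], [1.0, -0.018, -0.021], [-0.021, 0.01, -1.0]]
wrist_force: [0.9, 0.1, -0.6]
grip_width: 1.005
```

Call:
servo_tool(steps=[0,-0.5,0,0.02,0,-1,0,0.04,0,-1,0,0.06,0,-1,0,0.08,0,-1,0,0.1,0,-1,0,0.1])

```text
t: 28.95
position: [0.5486, -0.0892, 0.3256]
orientation: [[-0.576, 0.817, 0.019], [0.817, 0.576, -0.011], [-0.02, 0.009, -1.0]]
wrist_force: [-0.2, -0.9, -0.0]
grip_width: 1.002
```

Call:
servo_tool(steps=[0,-0.5,0,0,0,-1,0,0,0,-1,0,0])

```text
t: 29.2
position: [0.5486, -0.1743, 0.3254]
orientation: [[-0.57, 0.821, 0.02], [0.821, 0.571, -0.014], [-0.023, 0.008, -1.0]]
wrist_force: [1.1, -1.3, -0.4]
grip_width: 0.998
```

```bash
python3 rolls.py r5; python3 go.py .5543 -.3123 .1875 36
```

```text
[ 0.5486 -0.1743  0.3254] yaw 34.8 grip 0.9981578607200725 [ 1.1 -1.3 -0.4] tiltz [ 0.02  -0.014 -1.   ]
top [455.7 214.2] 2319 [ 0.495  -0.4418  0.03  ]
top [438.4 196.5] 340 [ 0.5406 -0.4009  0.03  ]
top [436.5 233. ] 345 [ 0.4485 -0.3905  0.03  ]
t 29.3 tcp [ 0.5484 -0.1703  0.3251] graspxy [ 0.5513 -0.1719] yaw 34.89 grip 1.001 F [ 0.5  0.6 -1. ]
units [ 0.037 -1.754 -1.72 ] turn 0.0031
```

View pics/r5s.png

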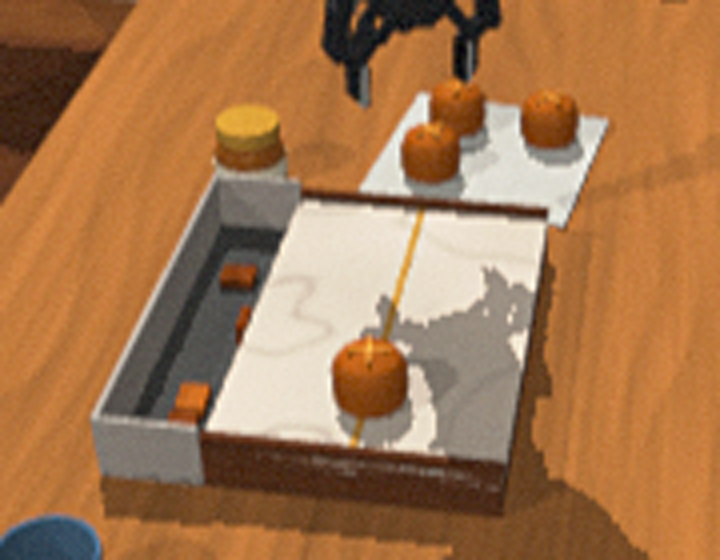

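View pics/r5t.png

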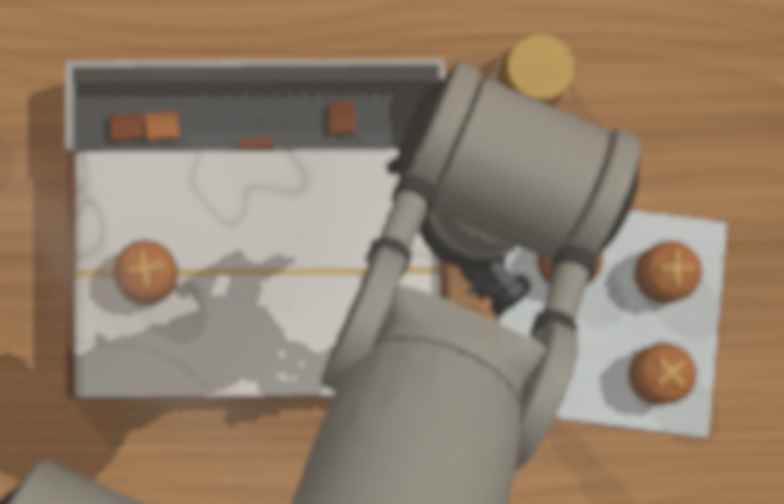

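Call:
servo_tool(steps=[0,-0.5,0,0,0,-1,-0.2,0,0,-1,-0.3,0,0,-1,-0.3,0])

```text
t: 29.63
position: [0.5478, -0.2506, 0.2986]
orientation: [[-0.569, 0.822, 0.015], [0.822, 0.569, -0.008], [-0.015, 0.008, -1.0]]
wrist_force: [-0.3, 1.1, -0.6]
grip_width: 0.997
```

Call:
servo_tool(steps=[0,-0.4,0,0,0,-0.73,-0.2,0,0,-0.73,-0.4,0,0,-0.73,-0.4,0,0,-0.73,-0.4,0])

```text
t: 30.05
position: [0.5481, -0.3071, 0.2662]
orientation: [[-0.57, 0.822, 0.013], [0.822, 0.57, -0.006], [-0.013, 0.007, -1.0]]
wrist_force: [0.7, 0.3, 1.7]
grip_width: 1.002
```

```bash
python3 rolls.py r6;python3 go.py .5543 -.3123 .187 36
```

```text
[ 0.5481 -0.3071  0.2662] yaw 34.73 grip 1.0020941769914573 [0.7 0.3 1.7] tiltz [ 0.013 -0.006 -1.   ]
top [371.9 198.9] 1040 [ 0.5376 -0.2321  0.03  ]
top [443.4 197.5] 119 [ 0.5378 -0.4133  0.03  ]
top [466.6 240.5] 643 [ 0.4284 -0.4651  0.03  ]
t 30.15 tcp [ 0.5485 -0.3073  0.2678] graspxy [ 0.551  -0.3087] yaw 34.78 grip 1.002 F [ 0.2 -0.6 -0. ]
units [ 0.041 -0.046 -1.01 ] turn 0.0034
```

View pics/r6s.png

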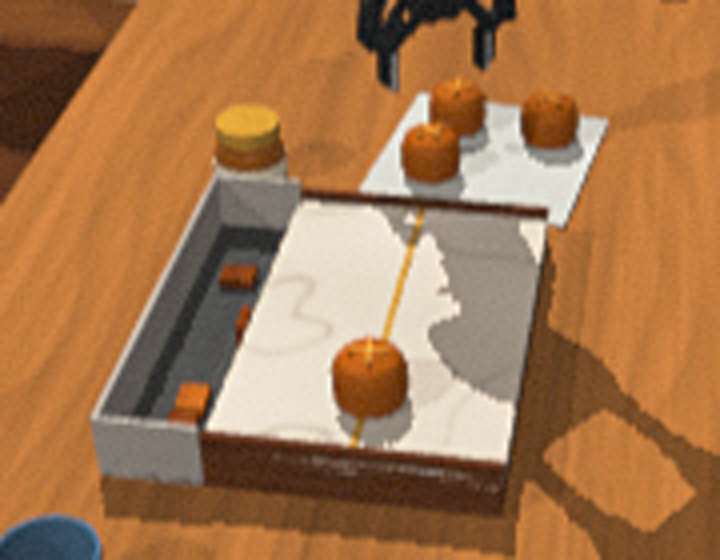

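Call:
servo_tool(steps=[0.04,-0.05,-0.3,0,0.04,-0.05,-0.6,0,0.04,-0.05,-0.9,0,0.04,-0.05,-1,0,0.04,-0.05,-1,0,0.04,-0.05,-1,0])

```text
t: 30.65
position: [0.5523, -0.311, 0.189]
orientation: [[-0.571, 0.821, 0.017], [0.821, 0.571, -0.009], [-0.017, 0.009, -1.0]]
wrist_force: [0.6, -0.3, 0.0]
grip_width: 0.996
```

Call:
servo_tool(steps=[0,0,-0.01,0,0,0,-0.01,0,0,0,-0.01,0,0,0,-0.01,0,0,0,-0.01,0,0,0,-0.01,0], grip=0)

```text
t: 31.15
position: [0.5529, -0.3112, 0.1902]
orientation: [[-0.571, 0.821, 0.02], [0.821, 0.571, -0.011], [-0.02, 0.01, -1.0]]
wrist_force: [1.2, 1.0, 6.7]
grip_width: 0.639
```

```bash
python3 rolls.py r7
```

```text
[ 0.5529 -0.3112  0.1902] yaw 34.83 grip 0.6389218465809019 [1.2 1.  6.7] tiltz [ 0.02  -0.011 -1.   ]
top [374.3 174. ] 375 [ 0.6014 -0.2409  0.03  ]
top [465.3 231.5] 1106 [ 0.4508 -0.4634  0.03  ]
top [373.  213.6] 223 [ 0.5004 -0.2332  0.03  ]
```

View pics/r7s.png

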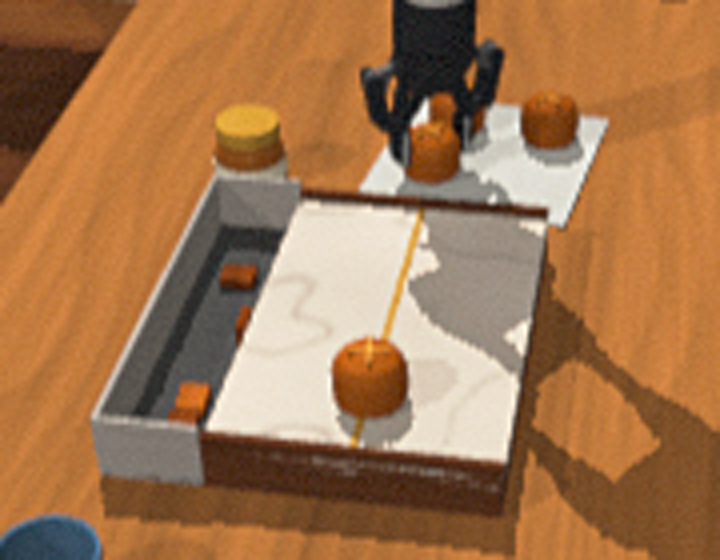

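Call:
servo_tool(steps=[0,0,0.3,0,0,0,0.6,0,0,0,1,0,0,0,1,0])

```text
t: 31.58
position: [0.5542, -0.3121, 0.2774]
orientation: [[-0.571, 0.821, 0.029], [0.821, 0.571, -0.018], [-0.031, 0.014, -0.999]]
wrist_force: [1.2, -1.0, 0.4]
grip_width: 0.64
```

Call:
servo_tool(steps=[0,0.4,0.2,-0.02,0,0.8,0.3,-0.04,0,1,0.3,-0.06,0,1,0.3,-0.08,0,1,0.3,-0.1,0,1,0.3,-0.1])

```text
t: 32.08
position: [0.5543, -0.2316, 0.3018]
orientation: [[0.025, 1.0, 0.014], [0.999, -0.024, -0.032], [-0.032, 0.014, -0.999]]
wrist_force: [-0.1, 0.1, -0.7]
grip_width: 0.637
```

Call:
servo_tool(steps=[0,0.5,0,0,0,1,0,0,0,1,0,0])

```text
t: 32.33
position: [0.5538, -0.1465, 0.3016]
orientation: [[0.017, 1.0, 0.012], [0.999, -0.017, -0.029], [-0.029, 0.013, -1.0]]
wrist_force: [-0.4, 0.4, -1.3]
grip_width: 0.641
```

Call:
servo_tool(steps=[0,0.5,0,0,0,1,0,0,0,1,0,0,0,1,0,0])

```text
t: 32.67
position: [0.5538, -0.0646, 0.3018]
orientation: [[0.011, 1.0, 0.012], [1.0, -0.01, -0.029], [-0.028, 0.013, -1.0]]
wrist_force: [-1.3, -0.4, -0.4]
grip_width: 0.643
```

```bash
python3 - <<'E'
from h import *
print(ray('top',200+145.5/2.8-.5,100+271.5/2.8-.5,.063))
E
python3 rolls.py r8; python3 go.py .5459 .0055 .2262 -0.7
```

```text
[0.54452505 0.07015479 0.063     ]
[ 0.5538 -0.0646  0.3018] yaw -0.59 grip 0.6434044384142449 [-1.3 -0.4 -0.4] tiltz [ 0.012 -0.029 -1.   ]
top [423.6 211.1] 3960 [ 0.5042 -0.3612  0.03  ]
top [438.8 196.4] 325 [ 0.5411 -0.4017  0.03  ]
top [436.6 232.9] 340 [ 0.4487 -0.3907  0.03  ]
t 32.7667 tcp [ 0.554  -0.067   0.3018] graspxy [ 0.5559 -0.0715] yaw -0.84 grip 0.636 F [ 1.3 -0.3 -0.4]
units [-0.125  0.963 -0.945] turn 0.0004
```

View pics/r8s.png

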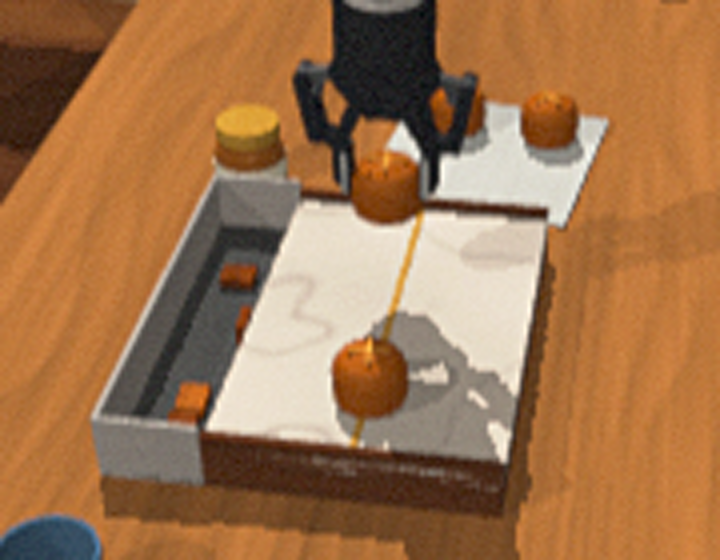

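Call:
servo_tool(steps=[-0.1,0.4,0,0,-0.12,0.8,0,0,-0.12,0.95,-0.2,0,-0.12,0.95,-0.5,0,-0.12,0.95,-0.8,0,-0.12,0.95,-0.8,0,-0.12,0.95,-0.8,0])

```text
t: 33.35
position: [0.5444, 0.0077, 0.2371]
orientation: [[0.016, 1.0, 0.01], [0.999, -0.016, -0.029], [-0.029, 0.011, -1.0]]
wrist_force: [0.1, -0.4, -0.4]
grip_width: 0.642
```

```bash
python3 go.py .5459 .0045 .2262 -0.7
```

```text
t 33.35 tcp [0.5444 0.0077 0.2371] graspxy [0.5459 0.0032] yaw -0.89 grip 0.642 F [ 0.1 -0.4 -0.4]
units [-0.     0.016 -0.136] turn 0.0005
```

Call:
servo_tool(steps=[0,0,-0.05,0,0,0,-0.1,0,0,0,-0.135,0,0,0,-0.135,0,0,0,-0.135,0])

```text
t: 33.77
position: [0.5445, 0.0076, 0.2267]
orientation: [[0.016, 1.0, 0.011], [0.999, -0.016, -0.029], [-0.029, 0.011, -1.0]]
wrist_force: [0.4, -0.5, -0.9]
grip_width: 0.642
```

```bash
python3 go.py .5459 .0045 .2262 -0.7; python3 rolls.py r9 >/dev/null
```

```text
t 33.7667 tcp [0.5445 0.0076 0.2267] graspxy [0.5461 0.003 ] yaw -0.9 grip 0.642 F [ 0.4 -0.5 -0.9]
units [-0.003  0.018 -0.006] turn 0.0005
```

View pics/r9s.png

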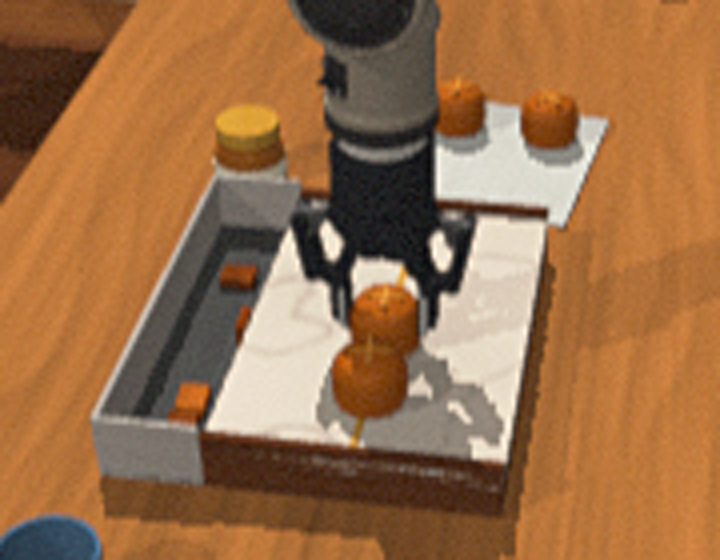

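Down 1 mm, release, retreat to the next roll.

Call:
servo_tool(steps=[0,0,-0.012,0,0,0,-0.014,0,0,0,-0.014,0])

```text
t: 34.12
position: [0.5445, 0.0077, 0.2263]
orientation: [[0.016, 1.0, 0.011], [0.999, -0.015, -0.029], [-0.029, 0.012, -1.0]]
wrist_force: [-1.6, -2.2, 5.6]
grip_width: 0.64
```

Call:
servo_tool(steps=[0,0,0,0,0,0,0,0,0,0,0,0,0,0,0,0], grip=1.0)

```text
t: 34.45
position: [0.5445, 0.0078, 0.2262]
orientation: [[0.015, 1.0, 0.011], [0.999, -0.015, -0.029], [-0.029, 0.012, -1.0]]
wrist_force: [0.8, 0.4, 0.3]
grip_width: 1.001
```

Call:
servo_tool(steps=[0,0,0.3,0,0,0,0.6,0,0,0,1,0,0,0,1,0])

```text
t: 34.78
position: [0.5459, 0.0077, 0.3117]
orientation: [[0.015, 1.0, 0.021], [0.999, -0.015, -0.031], [-0.03, 0.021, -0.999]]
wrist_force: [1.6, -0.4, 0.8]
grip_width: 1.001
```

Call:
servo_tool(steps=[0,-0.5,0.2,0.02,0,-1,0.2,0.04,0,-1,0.2,0.06,0,-1,0.2,0.08,0,-1,0.2,0.1,0,-1,0.2,0.1])

```text
t: 35.28
position: [0.5458, -0.0728, 0.3274]
orientation: [[-0.579, 0.814, 0.035], [0.814, 0.58, -0.012], [-0.03, 0.021, -0.999]]
wrist_force: [0.1, 0.5, 0.4]
grip_width: 1.006
```

Call:
servo_tool(steps=[0,-0.5,0,0,0,-1,0,0,0,-1,0,0])

```text
t: 35.53
position: [0.5458, -0.1581, 0.3271]
orientation: [[-0.576, 0.816, 0.036], [0.817, 0.577, -0.015], [-0.033, 0.02, -0.999]]
wrist_force: [0.3, 0.1, 0.0]
grip_width: 1.003
```

Call:
servo_tool(steps=[0,-0.5,0,0,0,-1,0,0,0,-1,0,0])

```text
t: 35.78
position: [0.5454, -0.2439, 0.3267]
orientation: [[-0.572, 0.819, 0.036], [0.819, 0.573, -0.018], [-0.036, 0.019, -0.999]]
wrist_force: [-1.0, 0.5, -0.2]
grip_width: 1.0
```

```bash
python3 rolls.py r10; python3 go.py .5406 -.401 .1875 36
```

```text
[ 0.5454 -0.2439  0.3267] yaw 34.99 grip 0.99994767708135 [-1.   0.5 -0.2] tiltz [ 0.036 -0.018 -0.999]
top [368.9 176.4] 219 [ 0.5955 -0.227   0.03  ]
top [464.6 221.9] 1560 [ 0.475 -0.463  0.03 ]
t 35.8833 tcp [ 0.5454 -0.2397  0.3264] graspxy [ 0.5508 -0.242 ] yaw 35.06 grip 1.0 F [-0.6  0.8  0.6]
units [-0.128 -1.987 -1.736] turn 0.0026
```

View pics/r10t.png

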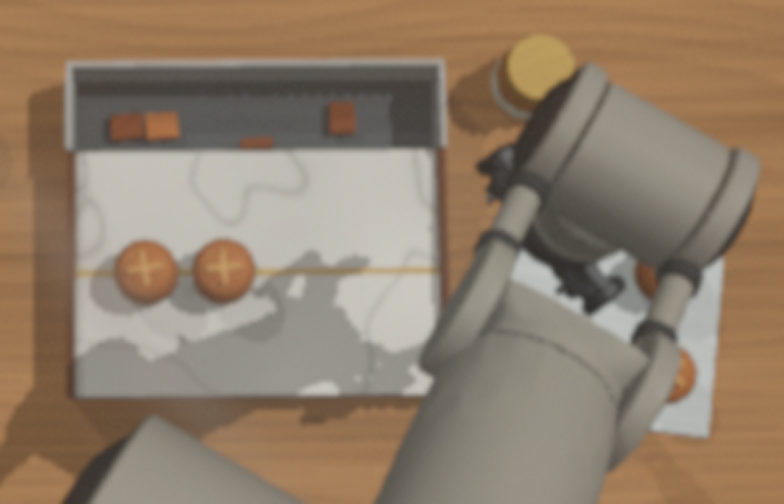

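View pics/r10s.png

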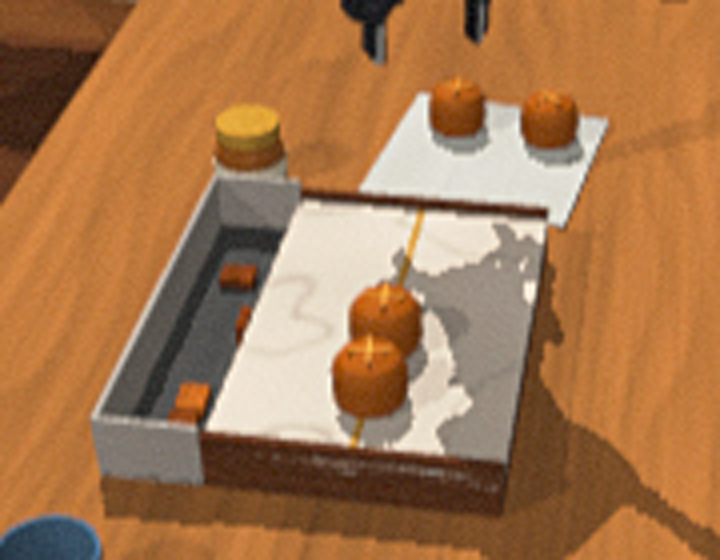

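Call:
servo_tool(steps=[-0.05,-0.5,0,0,-0.06,-1,-0.2,0,-0.06,-1,-0.3,0,-0.06,-1,-0.3,0])

```text
t: 36.22
position: [0.54, -0.3199, 0.2997]
orientation: [[-0.572, 0.82, 0.031], [0.82, 0.573, -0.012], [-0.028, 0.019, -0.999]]
wrist_force: [0.4, -0.0, -0.7]
grip_width: 1.002
```

Call:
servo_tool(steps=[-0.05,-0.5,0,0,-0.07,-1,-0.2,0,-0.07,-1,-0.4,0,-0.07,-1,-0.4,0,-0.07,-1,-0.4,0])

```text
t: 36.63
position: [0.5348, -0.3979, 0.267]
orientation: [[-0.573, 0.819, 0.03], [0.819, 0.574, -0.009], [-0.024, 0.019, -1.0]]
wrist_force: [-0.3, 0.3, 0.6]
grip_width: 1.003
```

```bash
python3 rolls.py r11;python3 go.py .5406 -.401 .187 36
```

```text
[ 0.5348 -0.3979  0.267 ] yaw 35.01 grip 1.0028606872617252 [-0.3  0.3  0.6] tiltz [ 0.03  -0.009 -1.   ]
top [390.9 172.6] 702 [ 0.6044 -0.2831  0.03  ]
top [435.5 193.5] 163 [ 0.5486 -0.3939  0.03  ]
t 36.7333 tcp [ 0.5353 -0.398   0.2689] graspxy [ 0.5403 -0.3998] yaw 35.08 grip 0.998 F [ 0.4 -0.6  0. ]
units [ 0.003 -0.015 -1.024] turn 0.0026
```

View pics/r11s.png

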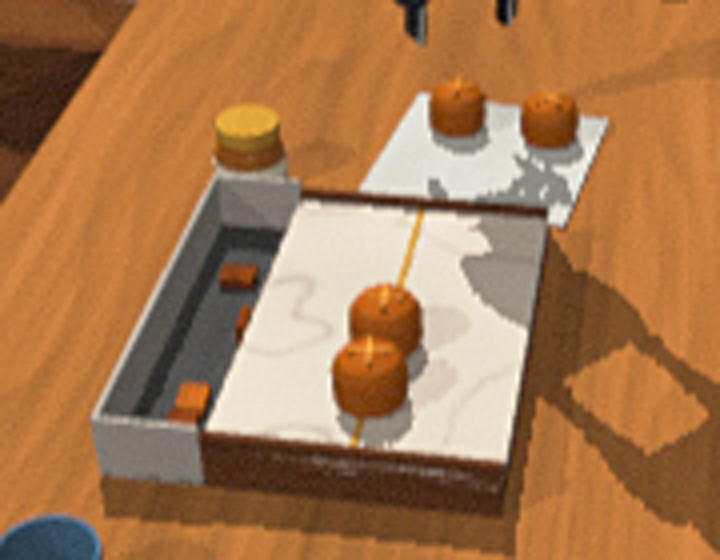

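Call:
servo_tool(steps=[0,-0.01,-0.3,0,0,-0.01,-0.6,0,0,-0.01,-0.9,0,0,-0.01,-1,0,0,-0.01,-1,0,0,-0.01,-1,0])

```text
t: 37.23
position: [0.5361, -0.3982, 0.1903]
orientation: [[-0.575, 0.818, 0.033], [0.818, 0.575, -0.013], [-0.03, 0.02, -0.999]]
wrist_force: [0.3, 0.4, 0.4]
grip_width: 0.995
```

Call:
servo_tool(steps=[0,0,-0.02,0,0,0,-0.02,0,0,0,-0.02,0,0,0,-0.02,0,0,0,-0.02,0,0,0,-0.02,0], grip=0)

```text
t: 37.73
position: [0.5366, -0.3985, 0.1908]
orientation: [[-0.575, 0.818, 0.036], [0.818, 0.575, -0.015], [-0.033, 0.021, -0.999]]
wrist_force: [0.5, 2.5, 6.2]
grip_width: 0.637
```

Call:
servo_tool(steps=[0,0,0.3,0,0,0,0.6,0,0,0,1,0,0,0,1,0])

```text
t: 38.07
position: [0.5378, -0.3996, 0.2783]
orientation: [[-0.574, 0.817, 0.045], [0.817, 0.576, -0.023], [-0.044, 0.023, -0.999]]
wrist_force: [0.8, -1.7, 0.6]
grip_width: 0.64
```

Call:
servo_tool(steps=[0,0.4,0.2,-0.02,0,0.8,0.3,-0.04,0,1,0.3,-0.06,0,1,0.3,-0.08,0,1,0.3,-0.1,0,1,0.3,-0.1])

```text
t: 38.57
position: [0.5379, -0.3191, 0.3028]
orientation: [[0.02, 1.0, 0.023], [0.999, -0.019, -0.045], [-0.045, 0.024, -0.999]]
wrist_force: [0.3, 0.6, -0.2]
grip_width: 0.645
```

```bash
python3 rolls.py r12;python3 go.py .5453 -.0645 .187 -0.7
```

```text
[ 0.5379 -0.3191  0.3028] yaw -1.07 grip 0.6446446819766388 [ 0.3  0.6 -0.2] tiltz [ 0.023 -0.045 -0.999]
top [380.1 178.3] 746 [ 0.5901 -0.2551  0.03  ]
top [461.8 208.2] 159 [ 0.51   -0.4584  0.03  ]
top [369.8 243.1] 316 [ 0.4264 -0.222   0.03  ]
top [469.8 253.1] 137 [ 0.3968 -0.471   0.03  ]
t 38.6667 tcp [ 0.5378 -0.3197  0.3024] graspxy [ 0.5413 -0.3266] yaw -0.64 grip 0.643 F [ 0.1  0.3 -0.9]
units [ 0.05   3.276 -1.443] turn -0.0002
```

View pics/r12s.png

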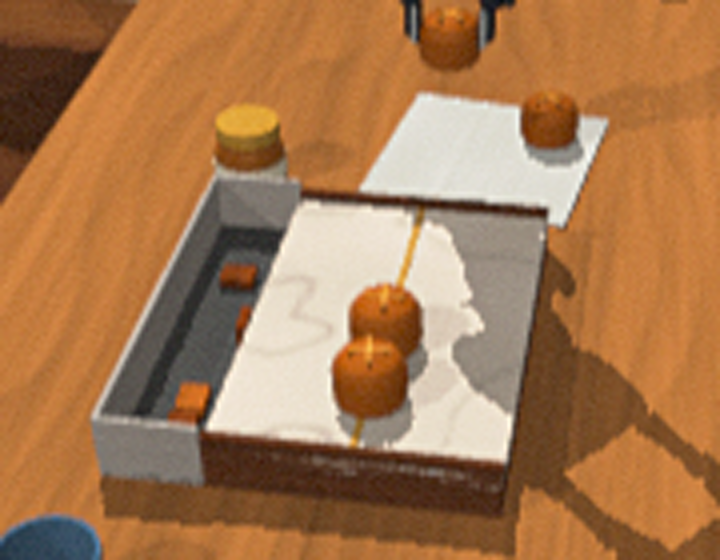

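Call:
servo_tool(steps=[0.02,0.5,0,0,0.05,1,0,0,0.05,1,0,0])

```text
t: 38.92
position: [0.5417, -0.2346, 0.302]
orientation: [[0.005, 1.0, 0.021], [0.999, -0.004, -0.041], [-0.041, 0.022, -0.999]]
wrist_force: [0.5, -0.0, -0.3]
grip_width: 0.642
```

Call:
servo_tool(steps=[0,0.5,0,0,0,1,0,0,0,1,0,0])

```text
t: 39.17
position: [0.5413, -0.1494, 0.3018]
orientation: [[-0.002, 1.0, 0.02], [0.999, 0.002, -0.038], [-0.038, 0.02, -0.999]]
wrist_force: [0.3, 0.5, -0.7]
grip_width: 0.64
```

Call:
servo_tool(steps=[0,0.5,0,0,0,0.9,0,0,0,0.9,0,0,0,0.9,0,0])

```text
t: 39.5
position: [0.5414, -0.0762, 0.3019]
orientation: [[-0.007, 1.0, 0.02], [0.999, 0.008, -0.038], [-0.038, 0.02, -0.999]]
wrist_force: [1.7, -0.2, -0.7]
grip_width: 0.638
```

```bash
python3 rolls.py r13;python3 go.py .5453 -.0645 .227 -0.7
```

```text
[ 0.5414 -0.0762  0.3019] yaw 0.47 grip 0.6376449560704365 [ 1.7 -0.2 -0.7] tiltz [ 0.02  -0.038 -0.999]
top [423.6 211.2] 3936 [ 0.504  -0.3612  0.03  ]
top [436.8 232.9] 328 [ 0.4487 -0.3913  0.03  ]
t 39.6 tcp [ 0.5415 -0.0781  0.3019] graspxy [ 0.5447 -0.084 ] yaw 0.24 grip 0.643 F [-0.5 -0.1 -0.3]
units [ 0.008  0.244 -0.936] turn -0.0026
```

View pics/r13s.png

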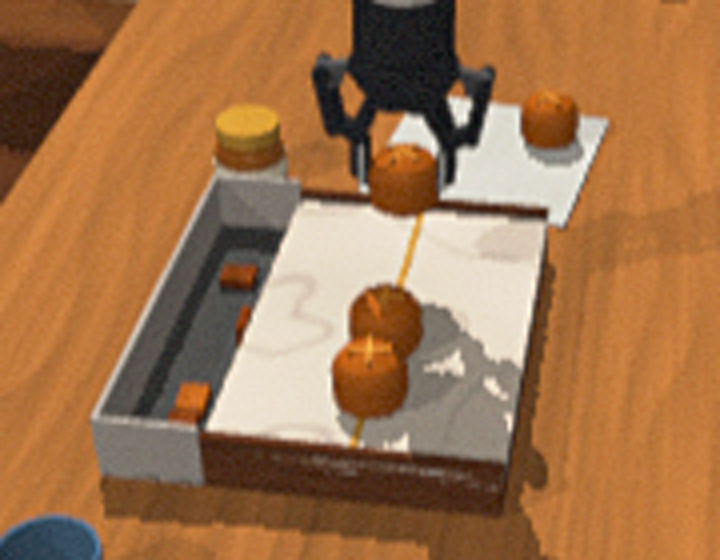

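Call:
servo_tool(steps=[0,0.12,0,-0.002,0,0.23,-0.2,-0.002,0,0.23,-0.5,-0.002,0,0.23,-0.8,-0.002,0,0.23,-0.8,-0.002,0,0.23,-0.8,-0.002])

```text
t: 40.1
position: [0.5414, -0.061, 0.2371]
orientation: [[0.01, 1.0, 0.017], [0.999, -0.009, -0.038], [-0.038, 0.017, -0.999]]
wrist_force: [0.0, 0.4, 0.1]
grip_width: 0.643
```

```bash
python3 - <<'E'
from h import *
for u,v in[(145.5,271.5),(223.5,271)]:print(ray('top',200+u/2.8-.5,100+v/2.8-.5,.063))
E
python3 go.py .5453 -.0655 .227 -0.7
```

```text
[0.54452505 0.07015479 0.063     ]
[0.54373256 0.00180072 0.063     ]
t 40.1 tcp [ 0.5414 -0.061   0.2371] graspxy [ 0.544  -0.0669] yaw -0.54 grip 0.643 F [0.  0.4 0.1]
units [ 0.016  0.017 -0.127] turn -0.0004
```

Call:
servo_tool(steps=[0.01,0.01,-0.05,0,0.01,0.01,-0.1,0,0.01,0.01,-0.13,0,0.01,0.01,-0.135,0,0.01,0.01,-0.135,0])

```text
t: 40.52
position: [0.5424, -0.0604, 0.2269]
orientation: [[0.01, 1.0, 0.018], [0.999, -0.009, -0.038], [-0.038, 0.019, -0.999]]
wrist_force: [-0.1, -0.9, -0.1]
grip_width: 0.639
```

```bash
python3 go.py .5453 -.0655 .227 -0.7; python3 rolls.py r14 >/dev/null
```

```text
t 40.5167 tcp [ 0.5424 -0.0604  0.2269] graspxy [ 0.5452 -0.0663] yaw -0.53 grip 0.639 F [-0.1 -0.9 -0.1]
units [0.001 0.01  0.001] turn -0.0005
```

View pics/r14s.png

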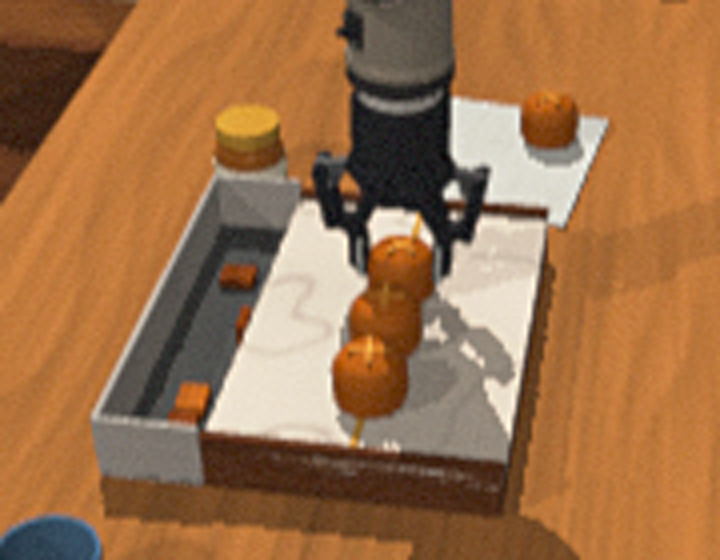

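Call:
servo_tool(steps=[0,0,-0.012,0,0,0,-0.014,0,0,0,-0.014,0])

```text
t: 40.87
position: [0.5423, -0.0603, 0.2267]
orientation: [[0.01, 1.0, 0.019], [0.999, -0.009, -0.039], [-0.039, 0.019, -0.999]]
wrist_force: [-3.7, -1.6, 8.6]
grip_width: 0.638
```

Call:
servo_tool(steps=[0,0,0,0,0,0,0,0,0,0,0,0,0,0,0,0], grip=1.0)

```text
t: 41.2
position: [0.5423, -0.0602, 0.2266]
orientation: [[0.01, 1.0, 0.019], [0.999, -0.009, -0.039], [-0.038, 0.019, -0.999]]
wrist_force: [0.0, 0.9, -0.5]
grip_width: 1.0
```

Call:
servo_tool(steps=[0,0,0.3,0,0,0,0.6,0,0,0,1,0,0,0,1,0])

```text
t: 41.53
position: [0.5438, -0.0604, 0.312]
orientation: [[0.01, 1.0, 0.028], [0.999, -0.009, -0.041], [-0.041, 0.028, -0.999]]
wrist_force: [1.8, -0.5, 1.0]
grip_width: 0.998
```

Call:
servo_tool(steps=[0,-0.5,0.2,0.02,0,-1,0.2,0.04,0,-1,0.2,0.06,0,-1,0.2,0.08,0,-1,0.2,0.1,0,-1,0.2,0.1])

```text
t: 42.03
position: [0.5436, -0.1409, 0.3276]
orientation: [[-0.584, 0.81, 0.046], [0.811, 0.585, -0.016], [-0.04, 0.028, -0.999]]
wrist_force: [-0.6, -0.3, 0.5]
grip_width: 1.001
```

Call:
servo_tool(steps=[-0.4,-0.5,0,0,-0.6,-1,0,0,-0.6,-1,0,0])

```text
t: 42.28
position: [0.4938, -0.2241, 0.3271]
orientation: [[-0.582, 0.812, 0.045], [0.812, 0.584, -0.017], [-0.04, 0.027, -0.999]]
wrist_force: [0.4, -0.9, 0.1]
grip_width: 1.0
```

Call:
servo_tool(steps=[-0.4,-0.5,0,0,-0.6,-1,0,0,-0.6,-1,0,0])

```text
t: 42.53
position: [0.4439, -0.3075, 0.3269]
orientation: [[-0.58, 0.813, 0.045], [0.813, 0.582, -0.019], [-0.041, 0.025, -0.999]]
wrist_force: [-0.3, -0.6, 0.0]
grip_width: 0.997
```

```bash
python3 rolls.py r15; python3 go.py .4487 -.391 .187 36
```

```text
[ 0.4439 -0.3075  0.3269] yaw 35.57 grip 0.9974759704068088 [-0.3 -0.6  0. ] tiltz [ 0.045 -0.019 -0.999]
top [405.1 195.3] 2007 [ 0.5454 -0.3165  0.03  ]
top [454.4 256.5] 131 [ 0.389 -0.432  0.03 ]
t 42.6333 tcp [ 0.4447 -0.3064  0.3268] graspxy [ 0.4517 -0.3092] yaw 35.47 grip 0.999 F [-0.1  0.9 -0.5]
units [-0.037 -1.023 -1.747] turn 0.0015
```

View pics/r15t.png

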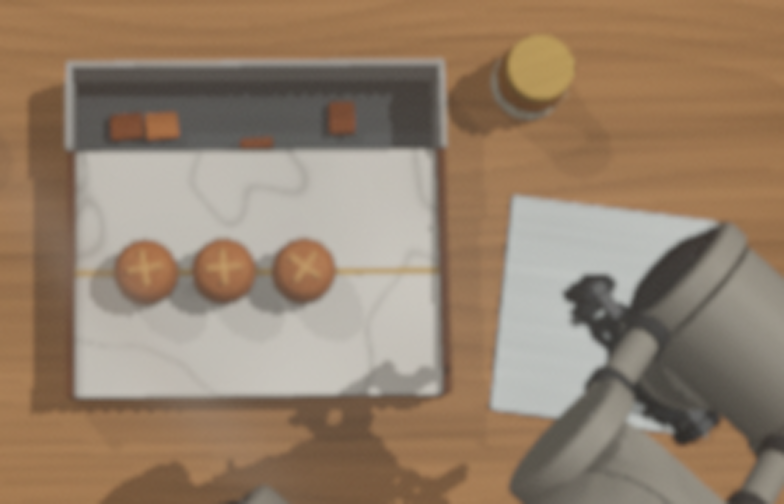

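View pics/r15s.png

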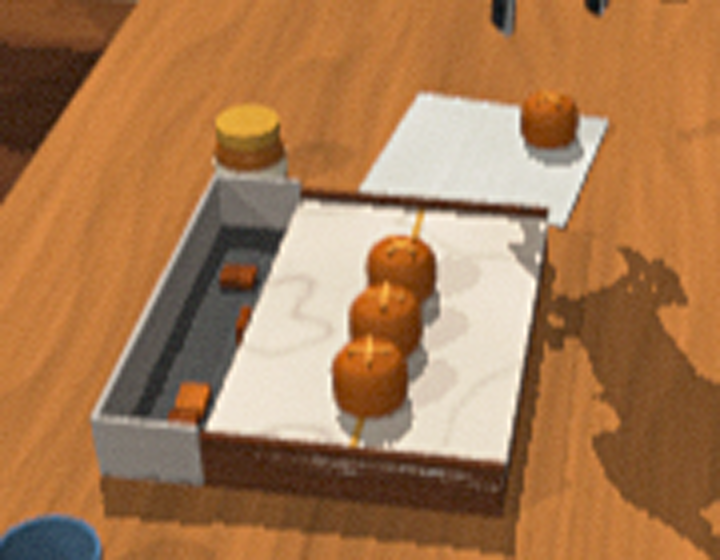

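Call:
servo_tool(steps=[-0.03,-0.5,0,0,-0.04,-1,-0.3,0,-0.04,-1,-0.7,0,-0.04,-1,-0.7,0,-0.04,-1,-0.7,0])

```text
t: 43.05
position: [0.4416, -0.3853, 0.2689]
orientation: [[-0.579, 0.814, 0.042], [0.815, 0.58, -0.013], [-0.035, 0.026, -0.999]]
wrist_force: [-0.6, 0.4, 0.3]
grip_width: 0.998
```

```bash
python3 rolls.py r16;python3 go.py .4487 -.391 .187 36
```

```text
[ 0.4416 -0.3853  0.2689] yaw 35.46 grip 0.9975299758943421 [-0.6  0.4  0.3] tiltz [ 0.042 -0.013 -0.999]
top [429.5 175. ] 1460 [ 0.5962 -0.3813  0.03  ]
top [435.6 232.2] 274 [ 0.4506 -0.3885  0.03  ]
top [401.3 255. ] 295 [ 0.3953 -0.2994  0.03  ]
t 43.15 tcp [ 0.4424 -0.3854  0.2719] graspxy [ 0.4495 -0.3882] yaw 35.55 grip 1.0 F [-0.4 -0.7  0.3]
units [-0.01  -0.035 -1.061] turn 0.0013
```

View pics/r16s.png

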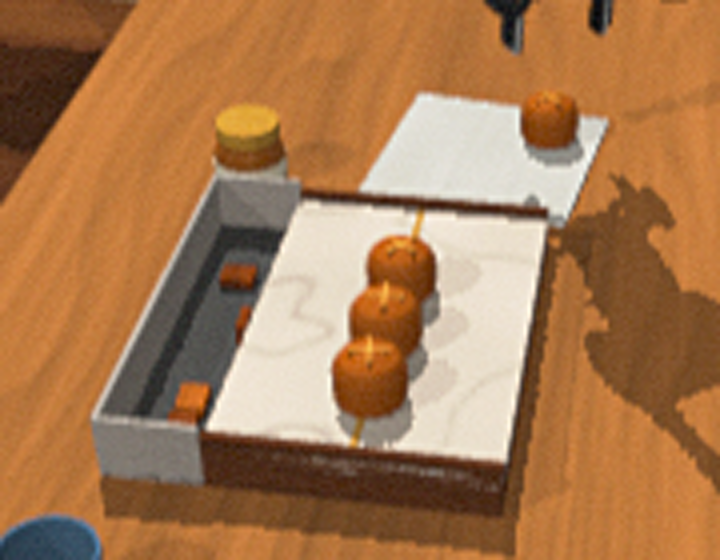

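Call:
servo_tool(steps=[-0.01,-0.03,-0.3,0,-0.01,-0.03,-0.6,0,-0.01,-0.03,-0.9,0,-0.01,-0.03,-1,0,-0.01,-0.03,-1,0,-0.01,-0.03,-1,0])

```text
t: 43.65
position: [0.4424, -0.3876, 0.1935]
orientation: [[-0.581, 0.813, 0.047], [0.813, 0.582, -0.02], [-0.043, 0.027, -0.999]]
wrist_force: [0.2, 0.1, 0.6]
grip_width: 0.992
```

Call:
servo_tool(steps=[0,0,-0.04,0,0,0,-0.04,0,0,0,-0.04,0,0,0,-0.04,0,0,0,-0.04,0,0,0,-0.04,0], grip=0)

```text
t: 44.15
position: [0.4428, -0.3879, 0.1921]
orientation: [[-0.581, 0.813, 0.049], [0.813, 0.582, -0.022], [-0.046, 0.028, -0.999]]
wrist_force: [0.3, 1.4, 6.8]
grip_width: 0.637
```

Call:
servo_tool(steps=[0,0,0.3,0,0,0,0.6,0,0,0,1,0,0,0,1,0])

```text
t: 44.48
position: [0.444, -0.3891, 0.2789]
orientation: [[-0.58, 0.812, 0.057], [0.812, 0.582, -0.03], [-0.058, 0.029, -0.998]]
wrist_force: [1.0, -1.7, -1.0]
grip_width: 0.64
```

Call:
servo_tool(steps=[0.3,0.4,0.2,-0.02,0.6,0.8,0.3,-0.04,0.7,1,0.3,-0.06,0.7,1,0.3,-0.08,0.7,1,0.3,-0.1,0.7,1,0.3,-0.1])

```text
t: 44.98
position: [0.5004, -0.3083, 0.3035]
orientation: [[0.013, 1.0, 0.029], [0.998, -0.011, -0.059], [-0.058, 0.029, -0.998]]
wrist_force: [0.8, -0.6, -0.5]
grip_width: 0.636
```

```bash
python3 - <<'E'
from h import *
for u,v in[(145.5,271.5),(223.5,271),(303.5,270.5)]:print(ray('top',200+u/2.8-.5,100+v/2.8-.5,.063))
E
python3 rolls.py r17;python3 go.py .5447 -.137 .227 -0.7
```

```text
[0.54452505 0.07015479 0.063     ]
[0.54373256 0.00180072 0.063     ]
[ 0.54290723 -0.06840408  0.063     ]
[ 0.5004 -0.3083  0.3035] yaw -0.66 grip 0.6358036887130057 [ 0.8 -0.6 -0.5] tiltz [ 0.029 -0.059 -0.998]
top [379.3 183.7] 925 [ 0.5762 -0.2523  0.03  ]
top [371.5 249.7] 275 [ 0.41   -0.2255  0.03  ]
t 45.0833 tcp [ 0.5    -0.3089  0.3033] graspxy [ 0.5045 -0.3179] yaw -0.34 grip 0.642 F [ 0.2  0.6 -0.4]
units [ 0.502  2.261 -0.954] turn -0.001
```

View pics/r17s.png

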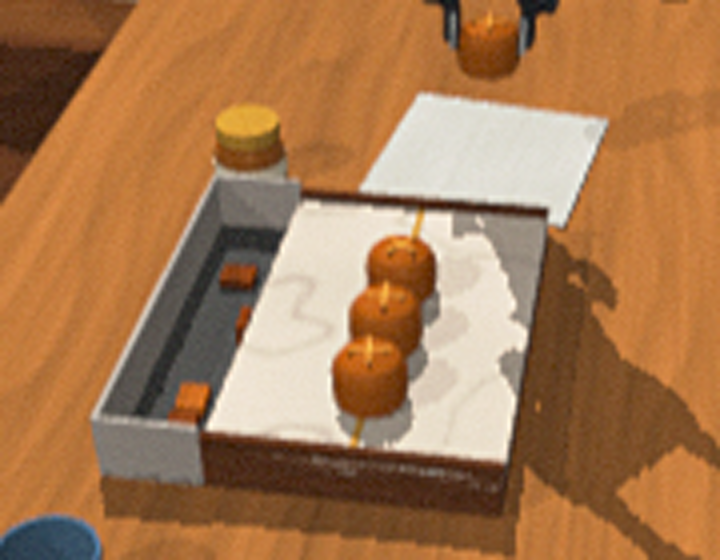

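Call:
servo_tool(steps=[0.2,0.5,0,0,0.4,1,0,0,0.4,1,0,0])

```text
t: 45.33
position: [0.5334, -0.2241, 0.3034]
orientation: [[0.003, 1.0, 0.03], [0.998, -0.001, -0.056], [-0.056, 0.03, -0.998]]
wrist_force: [0.1, 1.1, -1.0]
grip_width: 0.642
```

Call:
servo_tool(steps=[0.1,0.5,0,0,0.1,1,0,0,0.1,1,0,0,0.1,1,0,0])

```text
t: 45.67
position: [0.5415, -0.142, 0.3037]
orientation: [[-0.002, 1.0, 0.03], [0.998, 0.003, -0.055], [-0.055, 0.03, -0.998]]
wrist_force: [0.5, 0.4, -0.8]
grip_width: 0.639
```

```bash
python3 rolls.py r18;python3 go.py .5455 -.136 .228 -0.7
```

```text
[ 0.5415 -0.142   0.3037] yaw 0.2 grip 0.639140706069296 [ 0.5  0.4 -0.8] tiltz [ 0.03  -0.055 -0.998]
top [448.3 213.8] 2634 [ 0.4963 -0.4232  0.03  ]
top [368.2 207.4] 158 [ 0.5163 -0.2218  0.03  ]
t 45.7667 tcp [ 0.5415 -0.1445  0.3037] graspxy [ 0.5462 -0.1533] yaw -0.01 grip 0.64 F [ 0.2 -1.3 -1.2]
units [-0.008  0.216 -0.947] turn -0.0019
```

View pics/r18s.png

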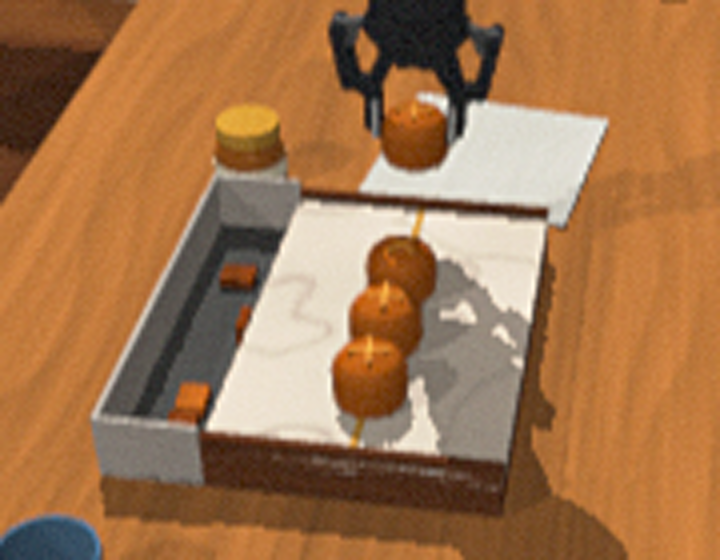

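Call:
servo_tool(steps=[0,0.1,0,-0.002,0,0.19,-0.2,-0.002,0,0.19,-0.5,-0.002,0,0.19,-0.8,-0.002,0,0.19,-0.8,-0.002,0,0.19,-0.8,-0.002])

```text
t: 46.27
position: [0.5412, -0.1307, 0.239]
orientation: [[0.016, 1.0, 0.027], [0.998, -0.014, -0.056], [-0.056, 0.028, -0.998]]
wrist_force: [0.5, -0.2, 0.1]
grip_width: 0.639
```

```bash
python3 go.py .5455 -.136 .228 -0.7
```

```text
t 46.2667 tcp [ 0.5412 -0.1307  0.239 ] graspxy [ 0.5454 -0.1393] yaw -0.82 grip 0.639 F [ 0.5 -0.2  0.1]
units [ 0.002  0.042 -0.138] turn 0.0003
```

Call:
servo_tool(steps=[0,0.03,-0.05,0,0,0.03,-0.1,0,0,0.03,-0.14,0,0,0.03,-0.15,0,0,0.03,-0.15,0])

```text
t: 46.68
position: [0.5415, -0.1286, 0.2281]
orientation: [[0.016, 0.999, 0.029], [0.998, -0.014, -0.057], [-0.057, 0.03, -0.998]]
wrist_force: [-0.6, -0.7, 3.3]
grip_width: 0.636
```

```bash
python3 go.py .5455 -.136 .228 -0.7; python3 rolls.py r19 >/dev/null
```

```text
t 46.6833 tcp [ 0.5415 -0.1286  0.2281] graspxy [ 0.5459 -0.1374] yaw -0.81 grip 0.636 F [-0.6 -0.7  3.3]
units [-0.005  0.018 -0.002] turn 0.0003
```

View pics/r19s.png

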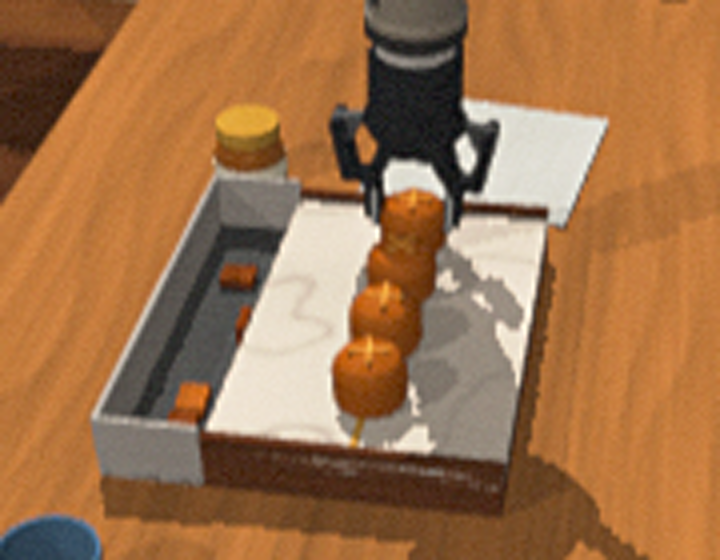

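Call:
servo_tool(steps=[0,0,0,0,0,0,0,0,0,0,0,0,0,0,0,0], grip=1.0)

```text
t: 47.12
position: [0.5414, -0.1284, 0.228]
orientation: [[0.016, 0.999, 0.029], [0.998, -0.014, -0.057], [-0.057, 0.03, -0.998]]
wrist_force: [0.2, -0.1, 0.3]
grip_width: 1.0
```

Call:
servo_tool(steps=[0,0,0.3,0,0,0,0.6,0,0,0,1,0,0,0,1,0])

```text
t: 47.45
position: [0.5428, -0.1288, 0.3135]
orientation: [[0.016, 0.999, 0.038], [0.998, -0.014, -0.06], [-0.06, 0.039, -0.997]]
wrist_force: [1.3, -0.7, 1.2]
grip_width: 1.0
```

Call:
servo_tool(steps=[-0.3,-0.5,0.3,0,-0.7,-1,0.6,0,-0.7,-1,0.6,0,-0.7,-1,0.6,0])

```text
t: 47.78
position: [0.4853, -0.212, 0.3641]
orientation: [[0.019, 0.999, 0.041], [0.998, -0.017, -0.064], [-0.063, 0.042, -0.997]]
wrist_force: [0.3, -0.4, 0.4]
grip_width: 0.998
```

Call:
servo_tool(steps=[-0.3,-0.5,0.3,0,-0.7,-1,0.6,0,-0.7,-1,0.6,0,-0.7,-1,0.6,0])

```text
t: 48.12
position: [0.4277, -0.2951, 0.4143]
orientation: [[0.023, 0.999, 0.043], [0.997, -0.02, -0.068], [-0.067, 0.044, -0.997]]
wrist_force: [0.1, -0.5, -0.3]
grip_width: 1.001
```

Call:
servo_tool(steps=[-0.3,-0.5,0,0,-0.7,-1,0,0,-0.7,-1,0,0,-0.7,-1,0,0,-0.7,-1,0,0,-0.7,-1,0,0])

```text
t: 48.62
position: [0.3723, -0.3743, 0.4136]
orientation: [[0.023, 0.999, 0.043], [0.998, -0.02, -0.067], [-0.066, 0.044, -0.997]]
wrist_force: [-0.2, -0.5, 0.5]
grip_width: 1.001
```

```bash
python3 - <<'E'
from h import *
im=snap('top','f_t',(80,100,420,280),2.3); snap('side','f_s',(150,120,360,350),2.6)
hsv=cv2.cvtColor(im,cv2.COLOR_RGB2HSV);H,S,V=cv2.split(hsv)
m=(S>110)&(H<20); m[:,:230]=0;m[:,355:]=0;m[:160]=0;m[230:]=0
m=cv2.morphologyEx(m.astype(np.uint8),cv2.MORPH_OPEN,np.ones((7,7)))
P=[ray('top',*c,.063) for c,a,_ in blobs(m,60)]
o=np.array([.5457,-.0285]);a=np.radians(-.7)
for p in P:
    d=p[:2]-o; print(p.round(4),'shelf',(np.cos(a)*d[0]+np.sin(a)*d[1]).round(4),(-np.sin(a)*d[0]+np.cos(a)*d[1]).round(4))
im=im.astype(int);R,G,B=im[...,0],im[...,1],im[...,2]
for c,ar,mm in blobs((B>R+50)&(B>G+50),60): print('blue',c.round(1),ar,ray('top',*c,.074).round(4))
a=cv2.imread('pics/top0.png').astype(int);d=abs(a-im[:,:,::-1]).max(2)
for n,(x0,y0,x1,y1) in dict(jar=(375,108,408,145),cup=(150,112,186,148),caddy=(100,188,170,262)).items(): print(n,'diff>40:',(d[y0:y1,x0:x1]>40).sum())
print(robot.observe()['t'])
E
```

```text
[0.5464 0.0683 0.063 ] shelf -0.0005 0.0968
[0.5442 0.001  0.063 ] shelf -0.0018 0.0295
[ 0.5433 -0.0697  0.063 ] shelf -0.0019 -0.0413
[ 0.5444 -0.1389  0.063 ] shelf 0.0 -0.1105
blue [106.1 155.3] 77 [0.6513 0.4241 0.074 ]
blue [142.5 218.7] 244 [0.4934 0.3332 0.074 ]
blue [110.7 295.2] 283 [0.3128 0.4056 0.074 ]
jar diff>40: 0
cup diff>40: 0
caddy diff>40: 3
48.7167
```

View pics/f_t.png

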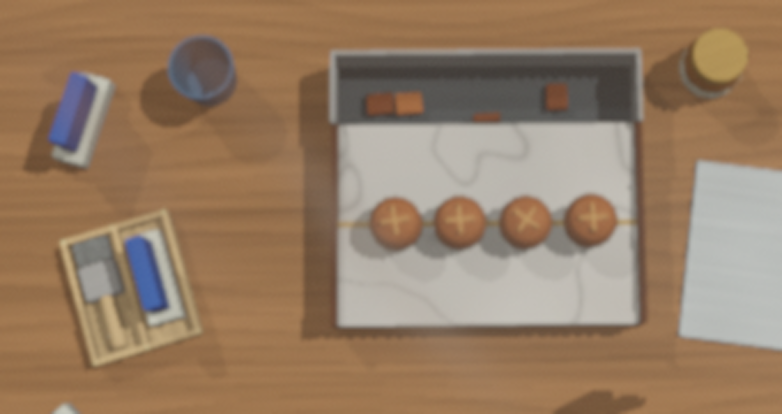

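View pics/f_s.png

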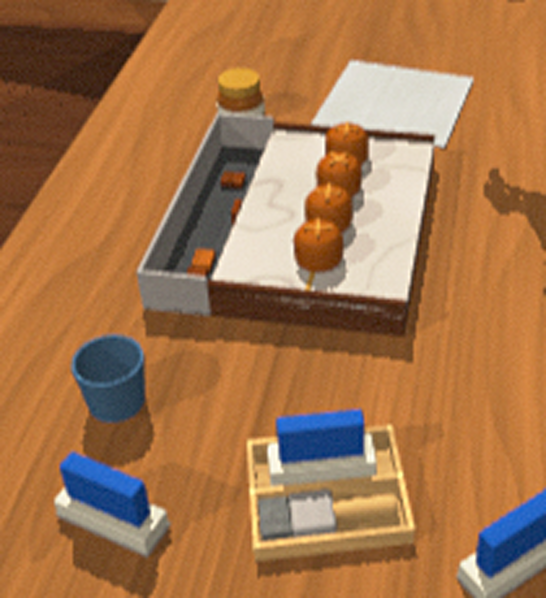

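```bash
python3 -c "
from station import robot
print(robot.job_done()); print(robot.observe()['t'])"
```

```text
the job is handed in; nothing more can be done
None
the job is handed in; nothing more can be done
```

The job is handed in at about 49 s of the 210 s allowed. No verdict was reported.

**What I did**
- **Chips:** I took the scraper from the caddy and pushed all four chips into the trough in three strokes. The fingers did not go near a chip.
- **Scraper:** I put it back in its compartment before picking up any roll.
- **Rolls:** I stood all four in a row on the brass line.

**Last checks, from both cameras**
- **Chips:** all four are visible in the trough and the marble is clear. One lies right against the marble's edge and is partly hidden by it.
- **Rolls:** centres are within 2 mm of the brass line. Neighbouring centres are 67 to 71 mm apart, so gaps are about 10 to 14 mm. All four look upright.
- **Scraper:** flat in its compartment, within 1 mm of where it started.
- **Brush, jar and cup:** the top view shows no change at the jar and cup, and only 3 changed pixels around the caddy, where the brush lies.

No check failed. The tool's tilt drifted to about 4 degrees by the end, which did not visibly affect the rolls. I saw no sign of the grip slackening or of a roll being knocked.

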